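# Clamp the freshly glued receipt books in the binding press

## Task

Stack all the freshly glued receipt books lying about the desk squarely on the middle of the press bed, holding them only lightly because the glue is still wet, and lay the wooden pressing board on top, square with them. Then swing the press arm shut over the stack and screw the knurled nut down clockwise until it stops tight, so that the stack is left firmly clamped. Leave the other things on the desk alone.

Things in the scene. Friction and masses are not known exactly. Their poses are not given: they have to be found in the camera images.
- book1: Freshly glued receipt book: flat block 100 mm long (its x), 55 wide (its y), 10 thick, cream covers, dark strip at one end, 40 to 85 g. Origin: centre of its underside. 2 to 4 books, all alike, lie flat on the desk; absent ones read None. Either face may be up. Take it across its width with the lightest grip: spoilt if the fingers bear on it with over 110 N in all.
- book2: Freshly glued receipt book: flat block 100 mm long (its x), 55 wide (its y), 10 thick, cream covers, dark strip at one end, 40 to 85 g. Origin: centre of its underside. 2 to 4 books, all alike, lie flat on the desk; absent ones read None. Either face may be up. Take it across its width with the lightest grip: spoilt if the fingers bear on it with over 110 N in all.
- book3: Freshly glued receipt book: flat block 100 mm long (its x), 55 wide (its y), 10 thick, cream covers, dark strip at one end, 40 to 85 g. Origin: centre of its underside. 2 to 4 books, all alike, lie flat on the desk; absent ones read None. Either face may be up. Take it across its width with the lightest grip: spoilt if the fingers bear on it with over 110 N in all.
- book4: Freshly glued receipt book: flat block 100 mm long (its x), 55 wide (its y), 10 thick, cream covers, dark strip at one end, 40 to 85 g. Origin: centre of its underside. 2 to 4 books, all alike, lie flat on the desk; absent ones read None. Either face may be up. Take it across its width with the lightest grip: spoilt if the fingers bear on it with over 110 N in all.
- press: Screw press fixed on the desk. Origin: middle of the bed, at desk height; the bed is the base plate's flat top, 12 mm above the desk, a black 120 x 60 mm mat marks its middle. Plate: -75 to 75 mm in x, -65 to 185 in y. A steel post 36 mm thick stands at y = 150 mm. The stack belongs centred over the origin, books and board with their length along the press's x (either way round).
- swing (a joint): Press arm turning on the post, rad: 0 = shut against its stop, pointing to the press's -y with screw and foot over the middle of the bed; grows anticlockwise from above, towards the press's +x; starts 1.2 to 1.75, most 1.9. A bar 30 mm wide, 175 long, 92 to 112 mm above the desk; its screw is 150 mm from the post's axis. Stays where left (friction 0.3 N m).
- pin_grip (a point): Middle of the upright round steel pin on the swing arm, 14 mm thick, 45 mm tall (112 to 157 mm above the desk), 55 mm from the post's axis towards the screw: take or push it to swing the arm.
- nut (a joint): Knurled hand nut of the press screw, rad: 0 = fully up, grows as it is turned clockwise seen from above (tightening), to 13; starts 0 to 1.2. Each rad lowers nut, screw and foot by 3.18 mm (20 mm a turn). Friction 0.12 N m; it stays where left and stops when the foot's spring is pressed home on the stack.
- nut_grip (a point): Middle of the knurled brass nut on top of the screw: upright, round, 44 mm across, 26 mm tall; this point is 13 mm below its top and 163 mm above the desk when fully up. Free all round and above.
- foot: Round steel pressing foot under the screw, 48 mm across, 10 thick; origin: centre of its underside, 74 mm above the desk when fully up. It has 5 mm of spring travel (4 N per mm, 20 N when pressed home). Tight means that it presses the board with more than 12 N.
- board: Bare brown wooden pressing board, 110 mm long (its x), 55 wide (its y), 12 thick, 55 to 100 g. Origin: centre of its underside. Starts flat on the desk. It goes on top of the books, under the foot.
- paste_jar: Bystander, not to be disturbed (never more than 40 mm from its start). Origin: centre of its underside. Glass paste jar with red cap, 56 mm across, 70 mm tall.
- calculator: Bystander, not to be disturbed (never more than 40 mm from its start). Origin: centre of its underside. Grey desk calculator, 130 x 75 x 18 mm.
- pen_tin: Bystander, not to be disturbed (never more than 40 mm from its start). Origin: centre of its underside. Open aluminium pen tin, 70 x 190 x 30 mm.
Mind the look-alikes: they are no part of the job. What is shaped like the book2 but blue is not meant.

How it is judged:
On the way, in this order (a step that is already met when the one before it is completed fails the run):
1. all books that are there lie stacked squarely on the bed with the board on top (swing arm not yet shut) (x of book1 in the frame of press between -0.012 and 0.012 m and y of book1 in the frame of press between -0.012 and 0.012 m and angle between the x axis of each of book1, book2, book3, book4, board and the x axis of press, either way round below 0.17 rad and angle between the z axis of each of book1, book2, book3, book4, board and the z axis of press, either way round below 0.12 rad and z of each of book1, book2, book3, book4, board in the frame of press above 0.008 m and x of book2 in the frame of press between -0.012 and 0.012 m and y of book2 in the frame of press between -0.012 and 0.012 m and x of book3 in the frame of press between -0.012 and 0.012 m and y of book3 in the frame of press between -0.012 and 0.012 m and x of book4 in the frame of press between -0.012 and 0.012 m and y of book4 in the frame of press between -0.012 and 0.012 m and x of board in the frame of press between -0.012 and 0.012 m and y of board in the frame of press between -0.012 and 0.012 m and z of board in the frame of press above 0.028 m and value of joint swing above 0.5 rad), for 0.2 s.
2. the swing arm is shut over the stack (value of joint swing below 0.08 rad), for 0.2 s.
3. the nut is screwed down until the foot clamps the board (contact force between foot and board above 12 N), for 0.3 s.
At the end, for the whole second after the job is handed in: All books present and the board lie flat on the bed, each within 12 mm of its middle in the press's x and y and 0.17 rad of square, the board on top (at least 28 mm over the desk); the arm is shut (below 0.08 rad); the foot presses the board with more than 12 N; all at rest (x of book1 in the frame of press between -0.012 and 0.012 m and y of book1 in the frame of press between -0.012 and 0.012 m and angle between the x axis of each of book1, book2, book3, book4, board and the x axis of press, either way round below 0.17 rad and angle between the z axis of each of book1, book2, book3, book4, board and the z axis of press, either way round below 0.12 rad and z of each of book1, book2, book3, book4, board in the frame of press above 0.008 m and x of book2 in the frame of press between -0.012 and 0.012 m and y of book2 in the frame of press between -0.012 and 0.012 m and x of book3 in the frame of press between -0.012 and 0.012 m and y of book3 in the frame of press between -0.012 and 0.012 m and x of book4 in the frame of press between -0.012 and 0.012 m and y of book4 in the frame of press between -0.012 and 0.012 m and x of board in the frame of press between -0.012 and 0.012 m and y of board in the frame of press between -0.012 and 0.012 m and z of board in the frame of press above 0.028 m and value of joint swing below 0.08 rad and contact force between foot and board above 12 N and linear speed of each of book1, book2, book3, book4, board below 0.02 m/s); the robot touches nothing.
It fails at once if a wet book is squeezed or pressed by the fingers with more than 110 N (contact force between the fingers and book1 above 110 N or contact force between the fingers and book2 above 110 N or contact force between the fingers and book3 above 110 N or contact force between the fingers and book4 above 110 N).
It fails at once if the paste jar, the calculator or the pen tin is shifted by more than 40 mm (distance of any of paste_jar, calculator, pen_tin from where it was at the start of the episode above 0.04 m).
Of book1, book2, book3, book4 only 2 to 4 are there at a start; the rules pass over those that are not, and their reading is None.
At some moment in a run one of book1, book2, book3, book4, board may be knocked a few centimetres aside while the robot is not near it.
Once in a run the grip may slacken for a moment while it holds something.
It also fails if it takes over 210 s, if anything falls off the work surface, if the arm or the gripper's body presses on something with over 40 N, if the wrist force passes 120 N, or if a joint passes its speed limit or range.

## Robot

A 6-joint arm with a two-finger parallel gripper is mounted at the origin on the work surface. World frame = base frame: x ahead of the robot, y to its left, z up, the work surface at z = 0. Lengths are in m, angles in rad, forces in N, time in s.
With the tool pointing down it reaches from about 0.35 to 0.775 m from the base axis. Payload 7.3 kg.
Tool frame: the origin (TCP) lies on the centre line of the jaws, within the pads' length; the fingertips stand 11 mm ahead of it and the grasp point (between the pads) lies 8 mm behind it; y points along the fingers, z is the direction in which the jaws open and shut, and the axes are right-handed (so a half turn about y gives the same grasp; the last joint's range is limited). The gripper opens to 92 mm and grips with 3 to 60 N. Pads are 19 mm wide; open, the fingers measure 130 mm over their backs; the gripper's body (75 mm by 190 mm) begins 47 mm behind the grasp point.
Start: joints at [1.001, 0.342, 1.524, -0, 1.275, -0.146], TCP at [0.216, 0.479, 0.198] pointing down, gripper open.
Joint ranges: [-2.53, 2.53], [-0.77, 2.02], [0.04, 2.7], [-1, 4.14], [0.28, 2.66], [-3.11, 3.11]. Speed limits (rad/s): [2.57, 2.57, 3.14, 3.14, 3.14, 3.14].

## Interface

Orientations are given as [roll, pitch, yaw] about the fixed x, y, z axes, in that order (R = Rz(yaw) Ry(pitch) Rx(roll)).
In Python, from cell import robot, cams gives the robot as it stands.
- The arm moves only by the tool apply_moves, never from a script. Its argument "plan" is a list of rows, each a list of 7 numbers: the shift along the tool's x, y, z in m, then the turn, a rotation vector about the tool's x, y, z in degrees, then the gripper command: -1 is fully open, 1 is shut, values between are in proportion. A call has exactly 5 rows; each row is the pose to reach, as a shift and turn from the pose commanded when the call began, along the tool's axes at that moment; what a row does not reach only later rows make up. A row lasts 1/8 s, in which the tool goes at most 62.5 mm and 10.7 degrees, less where a joint would pass 70% of its speed; a pose out of reach is approached as far as the arm can. A call with a gripper value outside its range is refused whole. The fingers move at their own pace and stop on an object; "squeeze" is the grip in N (left out, the last holds). Time passes only in rows, so rows that repeat a pose let the fingers close, or fill a call up. It gives the time, the measured TCP pose, the force and the opening at its end, in the units of the state.
- robot.observe(): the state, without advancing time (a new reading comes with each control period).
- cams.read_camera(name): name is "scene" or "side" or "wrist"; returns the picture (400x640x3 uint8, blue, green, red); there is no depth.
- cams.calibration(name): a dict with "fx", "fy", "cx", "cy" (pixels), "extrinsics" (4x4, takes a point from world to camera coordinates); the wrist camera has in their place "T_tool_cam" (4x4, takes a point from camera to tool coordinates, whose origin is the TCP and whose axes are the tool frame's). Camera axes: x right, y up, looking along -z (the intrinsics and any distortion apply to the point x, -y, -z); pixel columns grow to the right and rows downward; lengths in m; the calibration is good to about 2 mm. A picture is of the moment at which its call begins: read the wrist's pose just before it. calibration takes no time and is no camera call.
- robot.hand_in(): hands the job in, once; it reports no verdict.
The state is a dict: "time": time; "qpos": joint angles; "qvel": joint speeds; "joint_efforts": joint torques, N m; "tool_pos": TCP position; "tool_rot": TCP orientation; "contact_force": force on the tool from outside, world axes, zero at the start; "torque": the same for the moment, N m; "opening": finger opening in m.
Only numpy, scipy, OpenCV 4.12 (cv2) and the standard library are available. Lean on these libraries where they do the work, as an engineer would, in place of code of your own. Each camera call takes 0.05 s, during which the arm holds its last target. There are 200 camera calls.

## Working session

There is one attempt and no reset: what is moved stays moved. The work goes in short steps, Python scripts to look and compute and a tool call to move; the robot and the scene stay as the last step left them, time stands still between calls to the robot, and variables do not carry over. Pictures are saved under pics/ and viewed, about 12 in all and at most 16, crops included, and the job is handed in when it is done.

Besides the shell and the picture viewer there is one more tool, called after "Request:" by a JSON object that holds its "name" and its "arguments", one argument or row to a line. apply_moves: Moves the arm, as the interface text tells. Its arguments: {"type":"object","properties":{"plan":{"type":"array","items":{"type":"array","items":{"type":"number"}}},"squeeze":{"type":"number"}},"required":["plan"]}

```bash
ls; mkdir -p pics; python3 - <<'E'
from cell import robot,cams
import cv2,numpy as np
s=robot.observe();print(s)
for n in("scene","side"):
    cv2.imwrite(f"pics/{n}0.png",cams.read_camera(n));print(n,cams.calibration(n))
print(cams.calibration("wrist"))
E
```

```text
pics
{'time': 0.0, 'qpos': array([ 1.00100869e+00,  3.42699283e-01,  1.52503194e+00, -1.80391362e-05,
        1.27540542e+00, -1.46012786e-01]), 'qvel': array([ 1.08405144e-05, -1.78150083e-03, -1.33811377e-03, -9.37862977e-05,
       -8.00148267e-04,  1.23712154e-03]), 'joint_efforts': array([ 1.76392066e-03, -4.31228507e+01, -2.44220567e+01,  7.18255481e-02,
        5.58489806e-02, -9.10808853e-05]), 'tool_pos': array([0.21562191, 0.47817121, 0.19725196]), 'tool_rot': array([-1.57232640e+00,  2.07575705e-04, -4.23769749e-01]), 'contact_force': array([ 0.61533423,  0.28181414, -0.11214755]), 'torque': array([-0.03742083,  0.03344754,  0.02297882]), 'opening': 0.09153248441272765}
scene {'fx': 440.66720044257625, 'fy': 440.66720044257625, 'cx': 324.85149254943104, 'cy': 198.06832947108802, 'extrinsics': array([[ 0.16268616,  0.9866533 , -0.00696307, -0.05301392],
       [-0.8347698 ,  0.14139797,  0.53213343,  0.36663589],
       [ 0.52601577, -0.08075818,  0.84663187, -1.61764407],
       [ 0.        ,  0.        ,  0.        ,  1.        ]])}
side {'fx': 495.538993122322, 'fy': 495.538993122322, 'cx': 315.8073494998272, 'cy': 202.39740324537982, 'extrinsics': array([[ 0.78003991, -0.62547298,  0.01792448, -0.44262625],
       [ 0.33133625,  0.43717711,  0.83611749, -0.27229643],
       [-0.53080508, -0.64626598,  0.54825747, -1.21432866],
       [ 0.        ,  0.        ,  0.        ,  1.        ]])}
{'fx': 298.64579728743934, 'fy': 298.64579728743934, 'cx': 323.26731320472834, 'cy': 200.1829768309483, 'T_tool_cam': array([[ 4.78782947e-04, -9.57050518e-01, -2.89920810e-01,
        -7.74308299e-02],
       [-5.60320447e-04,  2.89920541e-01, -9.57050555e-01,
        -1.85954111e-01],
       [ 9.99999728e-01,  6.20668043e-04, -3.97445963e-04,
        -1.01582332e-03],
       [ 0.00000000e+00,  0.00000000e+00,  0.00000000e+00,
         1.00000000e+00]])}
```

View pics/scene0.png

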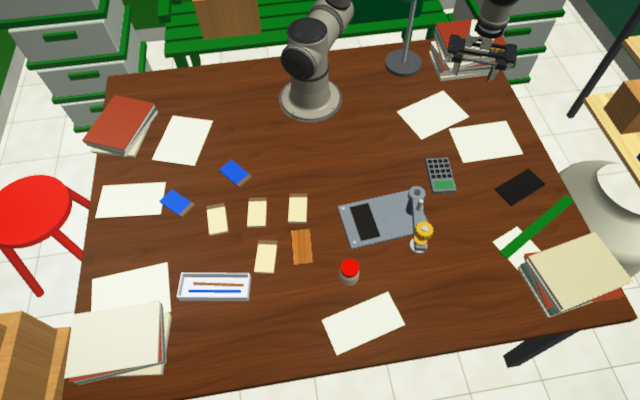

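View pics/side0.png

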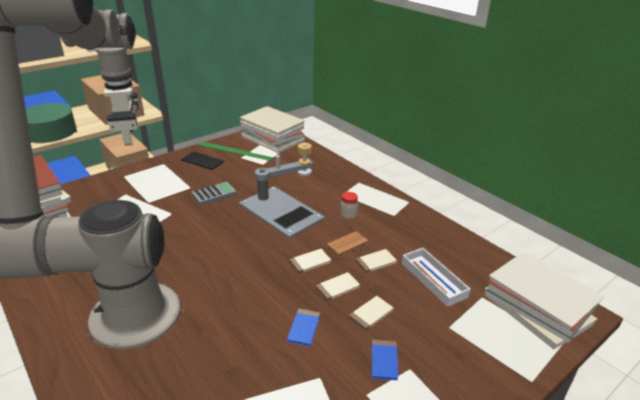

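Scene picture: four cream books at (217,220), (257,212), (298,209) and (265,257), and the brown board at (302,247). The press mat is at (365,222), the post at (415,195) and the nut at (424,229). Look-alikes to leave alone are the blue blocks at (235,172) and (176,202) and the large cream papers. The tin is at (214,287), the jar at (349,270) and the calculator at (440,174).

```bash
cat > lib.py <<'E'
import cv2,numpy as np
from scipy.spatial.transform import Rotation as Ro
from cell import robot,cams
def tool(s):
    T=np.eye(4);T[:3,:3]=Ro.from_euler('xyz',s['tool_rot']).as_matrix();T[:3,3]=s['tool_pos'];return T
def shot(name):
    s=robot.observe();c=cams.calibration(name);im=cams.read_camera(name)
    E=c['extrinsics'] if name!='wrist' else np.linalg.inv(tool(s)@c['T_tool_cam'])
    return im,(c,E)
def rays(K,uv):
    c,E=K;uv=np.atleast_2d(uv).astype(float)
    d=np.c_[(uv[:,0]-c['cx'])/c['fx'],-(uv[:,1]-c['cy'])/c['fy'],-np.ones(len(uv))]
    W=np.linalg.inv(E);return W[:3,3],d@W[:3,:3].T
def onplane(K,uv,z):
    o,d=rays(K,uv);return o+d*((z-o[2])/d[:,2])[:,None]
def proj(K,P):
    c,E=K;p=np.atleast_2d(P)@E[:3,:3].T+E[:3,3]
    return np.c_[c['cx']-c['fx']*p[:,0]/p[:,2],c['cy']+c['fy']*p[:,1]/p[:,2]]
def tri(obs):
    A=[];b=[]
    for K,uv in obs:
        o,d=rays(K,uv);d=d[0]/np.linalg.norm(d[0]);P=np.eye(3)-np.outer(d,d);A.append(P);b.append(P@o)
    return np.linalg.lstsq(np.vstack(A),np.hstack(b),rcond=None)[0]
R={'cream':((12,15,140),(40,130,255)),'board':((5,110,110),(18,220,255)),'blue':((105,120,80),(130,255,255)),'red':((0,180,120),(6,255,255)),'brass':((18,150,120),(32,255,255)),'black':((0,0,0),(179,90,38))}
def blobs(im,col,amin,amax):
    m=cv2.inRange(cv2.cvtColor(im,cv2.COLOR_BGR2HSV),*map(np.array,R[col]))
    m=cv2.morphologyEx(m,cv2.MORPH_OPEN,np.ones((3,3),np.uint8))
    return [c for c in cv2.findContours(m,cv2.RETR_EXTERNAL,cv2.CHAIN_APPROX_NONE)[0] if amin<cv2.contourArea(c)<amax]
def rect(K,c,z):
    "contour on plane z -> centre, long, short, yaw of long side"
    P=onplane(K,c[:,0,:],z)[:,:2]
    (x,y),(w,h),a=cv2.minAreaRect((P*1000).astype(np.float32))
    if w<h:w,h,a=h,w,a+90
    a=(a+90)%180-90
    return np.round([x,y,w,h,a],1)
def delta(x,y,z,yawdeg):
    "shift/turn in tool axes from the measured pose to TCP (m) pointing down with tool yaw"
    T=tool(robot.observe());d=T[:3,:3].T@(np.array([x,y,z])-T[:3,3])
    G=Ro.from_euler('xyz',[-np.pi/2,0,np.radians(yawdeg)]).as_matrix()
    return np.round(d,4),np.round(np.degrees(Ro.from_matrix(T[:3,:3].T@G).as_rotvec()),1)
E
python3 - <<'E'
from lib import *
for n in("scene","side"):
    im=cv2.imread(f"pics/{n}0.png");c=cams.calibration(n);K=(c,c['extrinsics'])
    for col,z in(('cream',.01),('board',.012),('black',.012),('red',.07),('brass',.17),('blue',.01)):
        for b in blobs(im,col,60,900):
            r=rect(K,b,z)
            if 200<r[0]<900 and abs(r[1])<500:print(n,col,cv2.minAreaRect(b)[0],r)
E
```

```text
scene cream (167.0, 326.5) [ 767.5 -495.7   83.4   21.1    1.7]
scene cream (265.4017639160156, 256.4869079589844) [ 609.1 -220.1   99.5   58.3  -12.1]
scene cream (507.42303466796875, 237.38462829589844) [666.8 489.4 101.9  31.5 -67. ]
scene cream (216.72543334960938, 218.97952270507812) [ 460.2 -355.2  103.3   58.5    3.2]
scene cream (256.5, 212.0) [ 456.2 -233.3  100.    58.3   -8.1]
scene cream (297.5, 207.5) [ 461.2 -108.    97.    58.    -9.6]
scene board (181.5167236328125, 348.62823486328125) [ 832.9 -457.    74.    15.8   87.9]
scene board (210.54623413085938, 336.3005676269531) [ 813.7 -382.2  101.    10.8   89.4]
scene board (496.0368957519531, 296.28558349609375) [833.3 389.6 111.8  16.9  88. ]
scene board (477.0, 236.0) [648.8 401.6  71.2  13.2  80.4]
scene board (271.49993896484375, 219.49996948242188) [ 491.8 -190.2   98.    63.3   88.2]
scene board (236.97694396972656, 216.31541442871094) [ 463.4 -293.    61.2   55.    87.4]
scene board (321.4943542480469, 210.3812255859375) [485.6 -36.3  90.8  43.1  83.6]
scene board (468.4552307128906, 213.46206665039062) [574.1 40
[... 1763 characters left out ...]
80.7000427246094, 250.10000610351562) [ 874.4 -369.4  163.8   55.   -84.1]
side board (270.94561767578125, 230.80633544921875) [447.2  69.1 109.1  21.6 -85.1]
side board (432.4715576171875, 219.04078674316406) [ 885.3 -184.5  210.9   41.3   84.6]
side board (207.3945770263672, 175.9675750732422) [451.7 481.6 146.   55.3 -81. ]
side board (242.03079223632812, 170.4461669921875) [562.9 440.  255.4 116.8  57.1]
side board (294.0, 154.5) [795.4 418.1  90.7  46.2  54. ]
side board (349.82025146484375, 169.3876495361328) [889.9 232.3 495.2  63.2  88.8]
side blue (384.5, 362.0) [ 373.4 -483.7   91.5   54.3   45.9]
side blue (302.4924621582031, 329.0238952636719) [ 289.3 -297.5   91.1   55.3   37.9]
```

Request:
{"name": "apply_moves", "arguments": {
  "plan": [
    [0.03, -0.05, -0.02, 0, -5, 0, -1],
    [0.08, -0.08, -0.06, 0, -10, 0, -1],
    [0.13, -0.103, -0.1, 0, -15, 0, -1],
    [0.18, -0.103, -0.143, 0, -20, 0, -1],
    [0.23, -0.103, -0.186, 0, -24.3, 0, -1]
  ],
  "squeeze": 8
}}

```text
time: 0.72
tool_pos: [0.3411, 0.2307, 0.301]
tool_rot: [-1.57, -0.001, 0.004]
contact_force: [1.0, 0.5, -0.0]
opening: 0.092
```

Request:
{"name": "apply_moves", "arguments": {
  "plan": [
    [0.026, 0, -0.053, 0, 0, 0, -1],
    [0.052, 0, -0.106, 0, 0, 0, -1],
    [0.078, 0, -0.16, 0, 0, 0, -1],
    [0.105, 0, -0.213, 0, 0, 0, -1],
    [0.131, 0, -0.264, 0, 0, 0, -1]
  ]
}}

```text
time: 1.35
tool_pos: [0.4721, -0.0335, 0.3005]
tool_rot: [-1.57, 0.0, -0.0]
contact_force: [0.3, -0.1, 0.2]
opening: 0.0922
```

```bash
python3 - <<'E'
from lib import *
im,K=shot('wrist');cv2.imwrite("pics/w1.png",im)
s=robot.observe();print(s['time'],s['tool_pos'],s['tool_rot'],s['qpos'])
for col,z in(('cream',.01),('board',.012),('black',.012),('red',.07),('brass',.17)):
    for b in blobs(im,col,200,6000):
        r=rect(K,b,z)
        if 200<r[0]<900 and abs(r[1])<500:print(col,cv2.minAreaRect(b)[0],r)
E
```

```text
1.4 [ 0.47459979 -0.03919119  0.29959148] [-1.57439836e+00 -1.57082173e-04 -3.73220911e-03] [-0.24096241  0.18804088  1.45480751 -0.00347349  1.4977455  -1.80777446]
cream (200.0, 319.5) [ 7.755e+02 -2.666e+02  7.890e+01  5.420e+01 -1.000e-01]
cream (215.0487823486328, 234.56097412109375) [ 603.5 -222.4   80.    65.6  -12.8]
cream (274.239990234375, 155.8199920654297) [ 466.2 -112.7  102.1   65.5   -9.8]
cream (120.3901596069336, 153.90818786621094) [ 462.7 -357.2  101.2   71.7    3.4]
cream (196.04844665527344, 152.0133819580078) [ 459.9 -236.6  101.8   67.9   -7.5]
cream (164.33016967773438, 68.42517852783203) [ 336.2 -268.4   49.7   10.9  -52.7]
board (243.0, 333.5) [ 805.1 -189.2  131.1   11.6   89.9]
board (305.47930908203125, 324.7517395019531) [785.3 -68.8 113.1  30.3 -84.3]
board (392.0, 313.0) [759.2  95.  128.7  44.2  89.9]
board (275.0, 310.5) [ 753.4 -125.8  203.4   33.    89.9]
board (467.4128723144531, 253.65032958984375) [636.8 215.8  70.7  48.5 -84.6]
board (623.0, 107.5) [391.7 427.3  50.8  49.8  -0. ]
black (482.7254333496094, 320.0205078125) [774.9 265.9  63.8  37.8  83.9]
black (559.5, 261.5) [652.1 388.7 158.7  53.3  89.9]
red (344.5, 312.5) [7.135e+02 1.000e-01 4.450e+01 3.680e+01 8.990e+01]
```

View pics/w1.png

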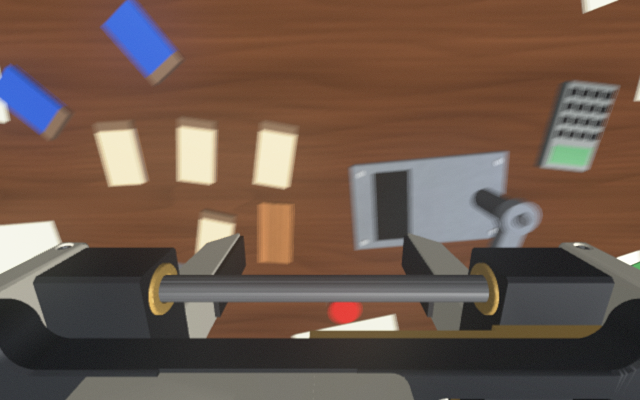

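Wrist picture: books at (120,154), (196,152), (274,156) and partly (215,235), and the board at (276,233). The mat is at (392,205) and the post at (487,200) with the arm swung open. The jaws hide the lower part, so I'm backing off to see everything.

Request:
{"name": "apply_moves", "arguments": {
  "plan": [
    [-0.04, 0, 0, 0, 0, 0, -1],
    [-0.08, 0, 0, 0, 0, 0, -1],
    [-0.08, 0, 0, 0, 0, 0, -1],
    [-0.08, 0, 0, 0, 0, 0, -1],
    [-0.08, 0, 0, 0, 0, 0, -1]
  ]
}}

```text
time: 2.02
tool_pos: [0.3925, -0.0315, 0.3005]
tool_rot: [-1.571, 0.0, 0.001]
contact_force: [0.4, 0.6, -1.3]
opening: 0.092
```

```bash
sed -i "s/(179,90,38)/(179,90,70)/; s/'board':((5,110,110),(18,220,255))/'board':((5,120,130),(18,220,255))/" lib.py; python3 - <<'E'
from lib import *
im,K=shot('wrist');cv2.imwrite("pics/w2.png",im)
hsv=cv2.cvtColor(im,cv2.COLOR_BGR2HSV)
s=robot.observe();print(s['time'],s['tool_pos'],s['tool_rot'],s['qpos'])
for p in((610,-222,10),(590,-105,12),(520,90,12)):
    u,v=proj(K,np.array(p)/1000)[0].astype(int);print(p,u,v,hsv[v,u])
print('desk',hsv[110,300],hsv[150,60])
for col,z in(('cream',.01),('board',.012),('black',.012)):
    for b in blobs(im,col,800,6000):
        r=rect(K,b,z)
        if 200<r[0]<900 and abs(r[1])<500:print(col,cv2.minAreaRect(b)[0],r)
E
```

```text
2.075 [ 0.39235631 -0.03146462  0.30041686] [-1.5705070e+00  3.4780362e-04  6.8779664e-04] [-2.75525311e-01  2.49731596e-02  1.63907302e+00  1.84299272e-04
  1.47796000e+00 -1.84702651e+00]
(610, -222, 10) 218 279 [18 17 73]
(590, -105, 12) 282 270 [ 13 142 176]
(520, 90, 12) 394 234 [30 10 53]
desk [ 12 149 120] [111 180 215]
cream (200.87693786621094, 319.015380859375) [ 696.2 -264.4   78.9   54.2   -0. ]
cream (278.4599914550781, 201.27999877929688) [ 462.6 -107.7  100.3   58.    -9.8]
cream (131.1275634765625, 199.46896362304688) [ 459.7 -352.3  100.2   63.1    3.6]
cream (204.0, 198.0) [ 456.5 -231.3  100.4   59.1   -7.6]
board (279.0, 259.5) [ 569.3 -110.9   58.1   56.7   -3.1]
black (537.460205078125, 287.5326843261719) [611.3 356.1 267.7 200.6 -87.1]
black (397.49993896484375, 247.5) [546.6 101.4 308.6 120.7 -90. ]
```

View pics/w2.png

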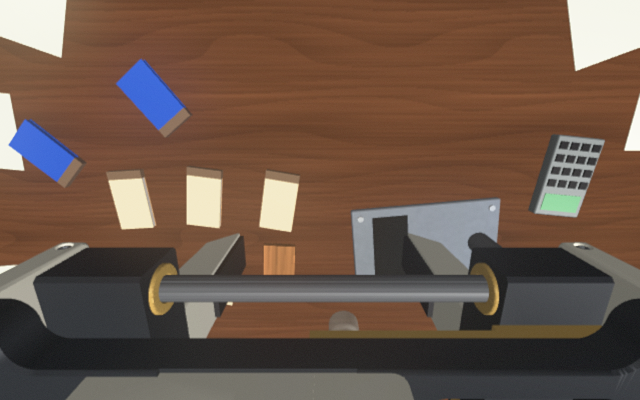

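Same objects, but the jaws now hide more: the view lies behind the jaws, so I need to go forward instead.

Request:
{"name": "apply_moves", "arguments": {
  "plan": [
    [0.05, 0, 0, 0, 0, 0, -1],
    [0.11, 0, 0, 0, 0, 0, -1],
    [0.17, 0, 0, 0, 0, 0, -1],
    [0.22, 0, 0, 0, 0, 0, -1],
    [0.22, 0, 0, 0, 0, 0, -1]
  ]
}}

```text
time: 2.7
tool_pos: [0.6143, -0.0313, 0.2967]
tool_rot: [-1.57, 0.004, 0.001]
contact_force: [-0.8, -0.9, -0.9]
opening: 0.0918
```

```bash
python3 - <<'E'
from lib import *
im,K=shot('wrist');im,K=shot('wrist');cv2.imwrite("pics/w3.png",im)
hsv=cv2.cvtColor(im,cv2.COLOR_BGR2HSV)
s=robot.observe();print(s['time'],s['tool_pos'],s['tool_rot'],s['qpos'])
for p in((610,-222,10),(570,-105,12),(520,90,12)):
    u,v=proj(K,np.array(p)/1000)[0].astype(int);print(p,u,v,hsv[v,u])
for col,z in(('cream',.01),('board',.012),('black',.012)):
    for b in blobs(im,col,600,8000):
        r=rect(K,b,z)
        if 200<r[0]<900 and abs(r[1])<500:print(col,cv2.minAreaRect(b)[0],r)
E
```

```text
2.8 [ 0.61192418 -0.03125066  0.29916312] [-1.57028859e+00  2.48560716e-03  7.62407908e-04] [-1.76075813e-01  4.66091179e-01  1.05887862e+00  6.26257374e-05
  1.61915902e+00 -1.74763097e+00]
(610, -222, 10) 204 159 [ 23  49 239]
(570, -105, 12) 276 134 [ 14 143 173]
(520, 90, 12) 404 100 [15 10 50]
cream (205.9384765625, 158.4923095703125) [ 609.5 -218.8  100.1   59.6  -12.3]
cream (271.484130859375, 56.497947692871094) [ 462.  -107.1  101.    58.    -9.8]
cream (101.59548950195312, 54.7471923828125) [ 459.8 -352.4  101.    62.3    3.5]
cream (185.5, 52.0) [ 455.8 -231.3  100.9   60.2   -7.5]
board (272.5, 149.5) [ 595.7 -112.8  110.8   56.5   -3.6]
black (536.0, 288.5) [847.4 356.2 262.4 168.3  90. ]
black (227.5, 258.0) [ 783.3 -203.5  227.6   81.5   90. ]
black (436.8369140625, 271.7751770019531) [808.6 167.6 172.8  66.   61.7]
black (508.0, 109.0) [532.9 248.8  61.2  37.6 -90. ]
black (399.5, 116.0) [545.9  84.6 117.9  58.1   5.3]
```

View pics/w3.png

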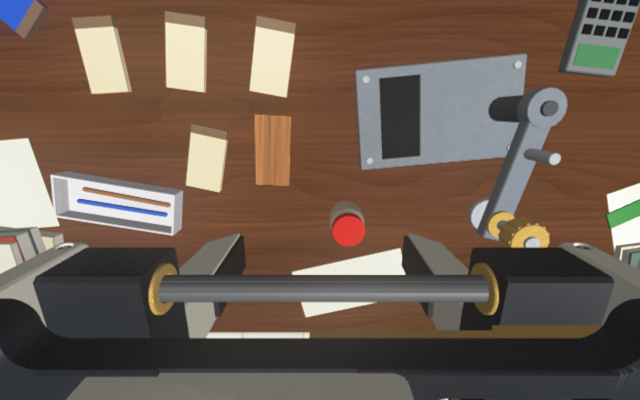

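Wrist picture: books at (102,55), (186,52), (271,56) and (206,158), and the board at (272,150). The mat is at (400,116), the post at (548,105), the arm pin at (545,158) and the nut at (528,237). The swing works out at about 1.27 rad, clear of the placing zone. Candidates are the four cream blocks (wanted) against two blue blocks (not wanted). I'll do the height check and a close crop while travelling to book A.

Request:
{"name": "apply_moves", "arguments": {
  "plan": [
    [-0.02, 0.02, -0.045, 0, 0, 0, -1],
    [-0.04, 0.05, -0.085, 0, 0, 0, -1],
    [-0.06, 0.08, -0.13, 0, 0, 0, -1],
    [-0.08, 0.11, -0.17, 0, 0, 0, -1],
    [-0.1, 0.14, -0.21, 0, 0, 0, -1]
  ]
}}

```text
time: 3.42
tool_pos: [0.5104, -0.2424, 0.1611]
tool_rot: [-1.572, -0.002, 0.0]
contact_force: [0.1, -0.9, 0.1]
opening: 0.0919
```

Request:
{"name": "apply_moves", "arguments": {
  "plan": [
    [-0.025, 0.01, -0.05, 0, 0, 0, -1],
    [-0.05, 0.02, -0.1, 0, -2, 0, -1],
    [-0.054, 0.03, -0.114, 0, -3.5, 0, -1],
    [-0.054, 0.04, -0.114, 0, -3.5, 0, -1],
    [-0.054, 0.04, -0.114, 0, -3.5, 0, -1]
  ]
}}

```text
time: 4.05
tool_pos: [0.4575, -0.3541, 0.1204]
tool_rot: [-1.57, 0.001, 0.061]
contact_force: [0.8, 0.5, -0.7]
opening: 0.0917
```

```bash
python3 - <<'E'
from lib import *
Ks={}
for n in("scene","side"):
    c=cams.calibration(n);Ks[n]=(c,c['extrinsics'],cv2.imread(f"pics/{n}0.png"))
cw=cams.calibration('wrist')
def wk(p,r): 
    return (cw,np.linalg.inv(tool(dict(tool_pos=np.array(p),tool_rot=np.array(r)))@cw['T_tool_cam']))
W2=(*wk([ 0.39235631,-0.03146462,0.30041686],[-1.5705070,3.478e-04,6.878e-04]),cv2.imread('pics/w2.png'))
W3=(*wk([ 0.61192418,-0.03125066,0.29916312],[-1.57028859,2.4856e-03,7.624e-04]),cv2.imread('pics/w3.png'))
def near(k,col,P):
    c,E,im=k;u=proj((c,E),P)[0]
    bs=[b for b in blobs(im,col,50,8000)]
    cc=[np.array(cv2.minAreaRect(b)[0]) for b in bs]
    return (c,E),min(cc,key=lambda q:np.linalg.norm(q-u))
for nm,col,P,ks in(('A','cream',(.46,-.355,.01),(Ks['scene'],Ks['side'],W2,W3)),('B','cream',(.456,-.234,.01),(Ks['scene'],Ks['side'],W2,W3)),('C','cream',(.462,-.1087,.01),(Ks['scene'],Ks['side'],W2,W3)),('D','cream',(.609,-.221,.01),(Ks['scene'],Ks['side'],W3)),('board','board',(.596,-.113,.012),(Ks['scene'],Ks['side'],W3)),('mat','black',(.546,.085,.012),(Ks['scene'],Ks['side'],W3))):
    o=[near(k,col,P) for k in ks];print(nm,np.round(tri(o)*1000,1),[tuple(np.round(q[1])) for q in o],[np.round(onplane(q[0],q[1],P[2])[0,:2]*1000) for q in o])
print(robot.observe()['tool_pos'],delta(.46,-.3555,.013,3.5))
im,K=shot('wrist');cv2.imwrite('pics/w4.png',im)
E
```

```text
A [ 458.7 -355.2    7.6] [(np.float64(217.0), np.float64(219.0)), (np.float64(372.0), np.float64(311.0)), (np.float64(131.0), np.float64(199.0)), (np.float64(102.0), np.float64(55.0))] [array([ 461., -355.]), array([ 459., -357.]), array([ 457., -353.]), array([ 457., -354.])]
B [ 455.1 -233.1    7.6] [(np.float64(256.0), np.float64(212.0)), (np.float64(338.0), np.float64(285.0)), (np.float64(204.0), np.float64(198.0)), (np.float64(186.0), np.float64(52.0))] [array([ 457., -234.]), array([ 454., -235.]), array([ 455., -231.]), array([ 453., -232.])]
C [ 461.  -108.1    8.7] [(np.float64(298.0), np.float64(208.0)), (np.float64(311.0), np.float64(260.0)), (np.float64(278.0), np.float64(201.0)), (np.float64(271.0), np.float64(56.0))] [array([ 462., -108.]), array([ 461., -110.]), array([ 461., -107.]), array([ 459., -108.])]
D [ 609.1 -220.8    8.3] [(np.float64(265.0), np.float64(256.0)), (np.float64(377.0), np.float64(259.0)), (np.float64(206.0), np.float64(158.0))] [array([ 610., -220.]), array([ 609., -222.]), array([ 608., -219.])]
board [ 594.4 -112.7   10.3] [(np.float64(302.0), np.float64(246.0)), (np.float64(347.0), np.float64(242.0)), (np.float64(272.0), np.float64(150.0))] [array([ 596., -113.]), array([ 594., -114.]), array([ 593., -112.])]
mat [543.9  84.8  10.9] [(np.float64(365.0), np.float64(221.0)), (np.float64(293.0), np.float64(217.0)), (np.float64(400.0), np.float64(116.0))] [array([546.,  85.]), array([544.,  85.]), array([542.,  84.])]
[ 0.45752762 -0.35411238  0.12042603] (array([ 0.0024,  0.1074, -0.0017]), array([-0.1,  0. , -0. ]))
```

View pics/w4.png

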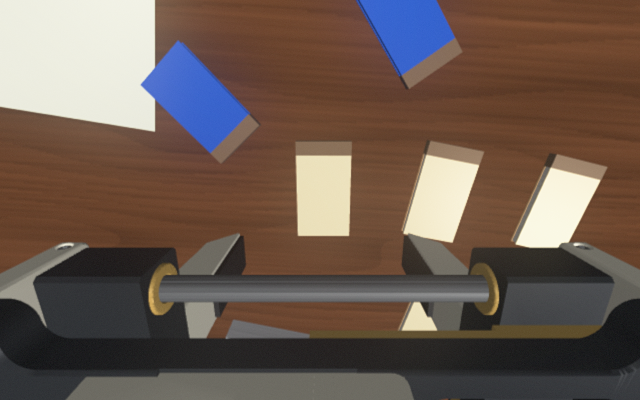

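Wrist picture: book A is the cream block at (323,190), square and centred between the jaws. The blue ones at (200,100) and (410,40) are clear. Heights triangulate to about 8–11 mm (book, board, mat), which fits the text. Now I'll grasp.

Request:
{"name": "apply_moves", "arguments": {
  "plan": [
    [0.002, 0.05, -0.001, 0, 0, 0, -1],
    [0.002, 0.09, -0.001, 0, 0, 0, -1],
    [0.002, 0.107, -0.001, 0, 0, 0, -1],
    [0.002, 0.107, -0.001, 0, 0, 0, -1],
    [0.002, 0.107, -0.001, 0, 0, 0, 1]
  ],
  "squeeze": 15
}}

```text
time: 4.72
tool_pos: [0.461, -0.3571, 0.0154]
tool_rot: [-1.573, -0.002, 0.062]
contact_force: [0.2, 0.7, 0.5]
opening: 0.0858
```

Request:
{"name": "apply_moves", "arguments": {
  "plan": [
    [0, 0, 0, 0, 0, 0, 1],
    [0, 0, 0, 0, 0, 0, 1],
    [0, 0, 0, 0, 0, 0, 1],
    [0, -0.015, 0, 0, 0, 0, 1],
    [0, -0.03, 0, 0, 0, 0, 1]
  ]
}}

```text
time: 5.35
tool_pos: [0.46, -0.3566, 0.0449]
tool_rot: [-1.571, -0.0, 0.061]
contact_force: [0.4, -0.1, 0.5]
opening: 0.0367
```

The fingers close more slowly than I assumed (about 80 mm/s), so I lifted too early. I'll open, rise and look.

Request:
{"name": "apply_moves", "arguments": {
  "plan": [
    [0, 0, 0, 0, 0, 0, -1],
    [0, 0, 0, 0, 0, 0, -1],
    [0, -0.03, 0, 0, 0, 0, -1],
    [0, -0.075, 0, 0, 0, 0, -1],
    [0, -0.075, 0, 0, 0, 0, -1]
  ]
}}

```text
time: 5.98
tool_pos: [0.4614, -0.3578, 0.1217]
tool_rot: [-1.576, -0.004, 0.062]
contact_force: [-1.0, 0.0, -0.2]
opening: 0.0815
```

```bash
python3 - <<'E'
from lib import *
im,K=shot('wrist');im,K=shot('wrist');cv2.imwrite("pics/w5.png",im)
for b in blobs(im,'cream',600,12000):
    print(cv2.minAreaRect(b)[0],rect(K,b,.01))
print(robot.observe()['tool_pos'])
E
```

```text
(209.7077178955078, 319.1615295410156) [ 628.3 -482.1   47.8   29.6    3.6]
(41.74997329711914, 278.6084289550781) [ 584.3 -669.3  131.    73.8  -25.6]
(564.5000610351562, 202.50003051757812) [ 461.4 -108.3  100.5   56.7   -9.8]
(326.5, 192.0) [ 465.  -354.8   87.4   56.2    3.5]
(446.6376647949219, 189.5413055419922) [ 455.2 -233.3  100.4   56.5   -7.5]
[ 0.45963988 -0.35609538  0.11821667]
```

Request:
{"name": "apply_moves", "arguments": {
  "plan": [
    [0, 0.05, 0.001, 0, 0, 0, -0.5],
    [0, 0.09, 0.001, 0, 0, 0, -0.5],
    [0, 0.105, 0.001, 0, 0, 0, -0.5],
    [0, 0.105, 0.001, 0, 0, 0, 1],
    [0, 0.105, 0.001, 0, 0, 0, 1]
  ],
  "squeeze": 15
}}

```text
time: 6.7
tool_pos: [0.4605, -0.3561, 0.0149]
tool_rot: [-1.572, -0.001, 0.061]
contact_force: [0.2, 0.2, -0.5]
opening: 0.0533
```

Request:
{"name": "apply_moves", "arguments": {
  "plan": [
    [0, 0, 0, 0, 0, 0, 1],
    [0, 0, 0, 0, 0, 0, 1],
    [0, 0, 0, 0, 0, 0, 1],
    [0, 0, 0, 0, 0, 0, 1],
    [0, -0.01, 0, 0, 0, 0, 1]
  ]
}}

```text
time: 7.32
tool_pos: [0.4594, -0.3549, 0.0234]
tool_rot: [-1.569, 0.001, 0.061]
contact_force: [0.5, 0.3, -0.2]
opening: 0.0037
```

```bash
python3 - <<'E'
from lib import *
im,K=shot('wrist');im2,K2=shot('side');cv2.imwrite("pics/w6.png",np.vstack([im[100:],cv2.resize(im2[220:380,270:526],(640,400))[:300]]))
print(robot.observe())
for b in blobs(im,'cream',600,20000):
    print(cv2.minAreaRect(b)[0],rect(K,b,.01))
E
```

```text
{'time': 7.425, 'qpos': array([-7.89844577e-01,  6.26444633e-01,  1.57384608e+00,  1.11221004e-04,
        9.38952595e-01, -2.42214091e+00]), 'qvel': array([-0.00106407,  0.00937925,  0.01387144,  0.00049173, -0.01809765,
       -0.00108276]), 'joint_efforts': array([ 4.13544907e-02, -5.16473079e+01, -1.91010296e+01, -6.72117923e-02,
        2.54868921e-01,  2.41752008e-03]), 'tool_pos': array([ 0.46050095, -0.35604064,  0.02502984]), 'tool_rot': array([-1.57250419, -0.00161578,  0.0614358 ]), 'contact_force': array([-0.0976152 , -0.46339844,  0.08063834]), 'torque': array([ 0.08716237, -0.01332781, -0.01551702]), 'opening': 0.0006922534083778229}
(51.85821533203125, 301.7757568359375) [ 529.2 -562.7   81.4   78.1    3.4]
(628.0, 243.5) [ 464.1 -132.2   42.8   15.6   20.5]
(324.5, 214.0) [ 454.8 -355.7   90.3   56.1    3.4]
(499.5109558105469, 220.156005859375) [ 451.6 -232.3   92.6   57.1   -7.3]
```

View pics/w6.png

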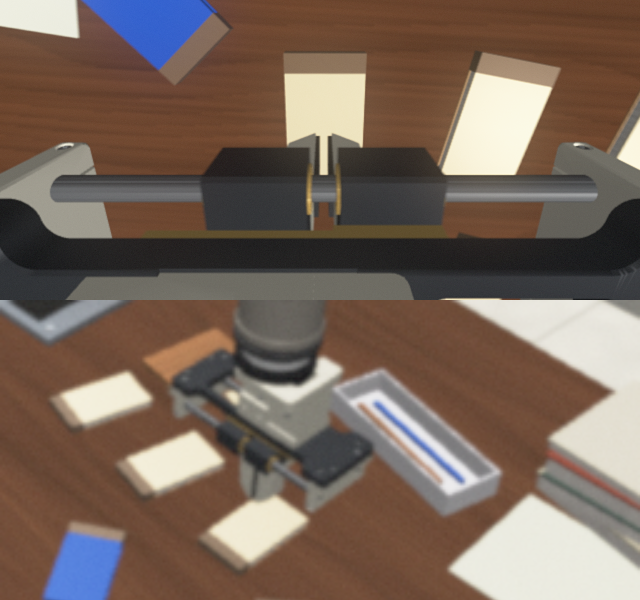

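```bash
python3 - <<'E'
from lib import *
im,K=shot('wrist');im2,K2=shot('side')
p=proj(K,tool(robot.observe())[:3,3]);T=tool(robot.observe())
tip=T[:3,3]+T[:3,1]*.011
print('tcp,tip wrist',p,proj(K,tip),'side',proj(K2,T[:3,3]),proj(K2,tip))
a=cv2.resize(im[190:330,240:400],None,fx=3.5,fy=3.5,interpolation=cv2.INTER_CUBIC)[:490,:400]
u,v=proj(K2,tip)[0].astype(int);print(u,v)
b=cv2.resize(im2[v-45:v+25,u-28:u+29],None,fx=7,fy=7,interpolation=cv2.INTER_CUBIC)[:490,:399]
cv2.imwrite('pics/z1.png',np.hstack([a,b]))
E
```

```text
tcp,tip wrist [[325.86644818 229.91828272]] [[325.75156582 223.92913497]] side [[372.51712441 306.42126716]] [[372.16163577 309.63905574]]
372 309
```

View pics/z1.png

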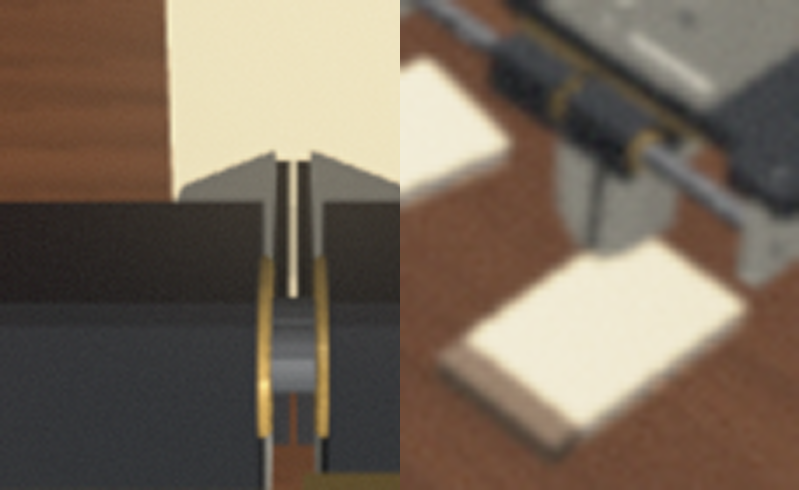

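The crop shows the closed fingertips ending about 30 mm higher than the stated tool geometry says (side: tip row about 300, predicted 310). They closed in air above the book. I'll open and go down in small guarded steps, watching the force.

Request:
{"name": "apply_moves", "arguments": {
  "plan": [
    [0, 0, 0, 0, 0, 0, -0.5],
    [0, 0, 0, 0, 0, 0, -0.5],
    [0, 0, 0, 0, 0, 0, -0.5],
    [0, 0, 0, 0, 0, 0, -0.5],
    [0, 0, 0, 0, 0, 0, -0.5]
  ]
}}

```text
time: 8.15
tool_pos: [0.4598, -0.3554, 0.0236]
tool_rot: [-1.571, -0.0, 0.061]
contact_force: [-0.4, 0.5, 0.7]
opening: 0.046
```

Request:
{"name": "apply_moves", "arguments": {
  "plan": [
    [0, 0, 0, 0, 0, 0, -0.5],
    [0, 0.005, 0, 0, 0, 0, -0.5],
    [0, 0.01, 0, 0, 0, 0, -0.5],
    [0, 0.015, 0, 0, 0, 0, -0.5],
    [0, 0.015, 0, 0, 0, 0, -0.5]
  ]
}}

```text
time: 8.78
tool_pos: [0.4595, -0.3551, 0.008]
tool_rot: [-1.57, 0.001, 0.061]
contact_force: [-0.1, -0.2, 0.3]
opening: 0.069
```

Request:
{"name": "apply_moves", "arguments": {
  "plan": [
    [0, 0.002, 0, 0, 0, 0, -0.5],
    [0, 0.004, 0, 0, 0, 0, -0.5],
    [0, 0.005, 0, 0, 0, 0, -0.5],
    [0, 0.005, 0, 0, 0, 0, -0.5],
    [0, 0.005, 0, 0, 0, 0, -0.5]
  ]
}}

```text
time: 9.4
tool_pos: [0.4599, -0.3554, 0.0037]
tool_rot: [-1.571, -0.0, 0.061]
contact_force: [0.2, 0.1, -1.4]
opening: 0.0687
```

No contact even with the nominal tip 7 mm below the desk, which confirms it. Continuing guarded.

Request:
{"name": "apply_moves", "arguments": {
  "plan": [
    [0, 0.003, 0, 0, 0, 0, -0.5],
    [0, 0.006, 0, 0, 0, 0, -0.5],
    [0, 0.008, 0, 0, 0, 0, -0.5],
    [0, 0.01, 0, 0, 0, 0, -0.5],
    [0, 0.01, 0, 0, 0, 0, -0.5]
  ]
}}

```text
time: 10.02
tool_pos: [0.4597, -0.3553, -0.0066]
tool_rot: [-1.57, 0.0, 0.061]
contact_force: [0.2, 0.5, -0.9]
opening: 0.069
```

```bash
python3 - <<'E'
from lib import *
im,K=shot('wrist');im2,K2=shot('side')
T=tool(robot.observe());print(T[:3,3])
tip=T[:3,3];u,v=proj(K2,tip)[0].astype(int);print(u,v)
a=cv2.resize(im[180:300,220:430],None,fx=1.9,fy=4,interpolation=cv2.INTER_CUBIC)[:480,:400]
b=cv2.resize(im2[v-40:v+30,u-28:u+29],None,fx=7,fy=7,interpolation=cv2.INTER_CUBIC)[:480,:399]
cv2.imwrite('pics/z2.png',np.hstack([a,b]))
E
```

```text
[ 0.45984448 -0.35540124 -0.00632317]
371 315
```

View pics/z2.png

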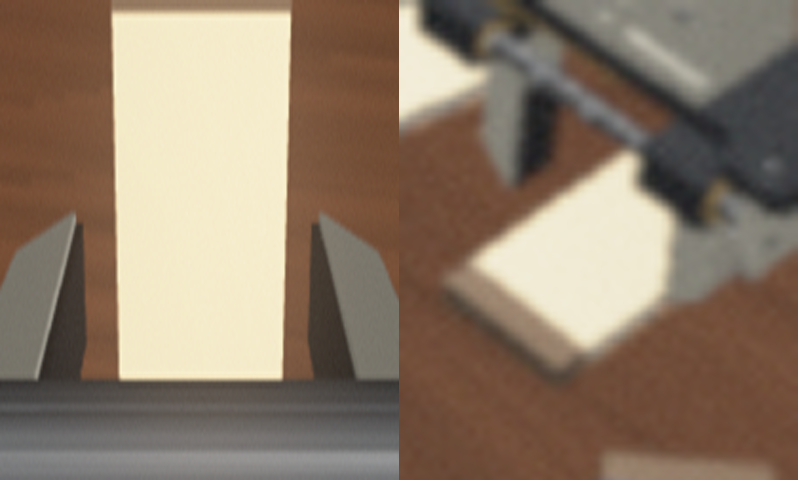

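```bash
python3 - <<'E'
from lib import *
c=cams.calibration('side');K=(c,c['extrinsics'])
T=tool(robot.observe());n=T[:3,0]
for uv in((359.6,301),(384.6,318)):
    o,d=rays(K,uv);d=d[0]
    for off in(-.0095,0,.0095):
        p=o+d*((T[:3,3]+off*n-o)@n/(d@n));q=T[:3,:3].T@(p-T[:3,3]);print(off,np.round(p,4),np.round(q,4))
E
```

```text
-0.0095 [ 0.4483 -0.3219  0.0233] [-0.0095 -0.0296  0.0341]
0 [ 0.4573 -0.3135  0.0113] [ 0.     -0.0176  0.042 ]
0.0095 [ 0.4663 -0.305  -0.0007] [ 0.0095 -0.0056  0.05  ]
-0.0095 [ 0.4533 -0.4033  0.028 ] [-0.0095 -0.0343 -0.0474]
0 [ 0.4623 -0.3959  0.016 ] [-0.     -0.0223 -0.0406]
0.0095 [ 0.4714 -0.3885  0.004 ] [ 0.0095 -0.0104 -0.0337]
```

Tips stand about 20 mm behind the TCP, so they're now about 13 mm up. I'll feel for the desk gently.

Request:
{"name": "apply_moves", "arguments": {
  "plan": [
    [0, 0.003, 0, 0, 0, 0, -0.5],
    [0, 0.006, 0, 0, 0, 0, -0.5],
    [0, 0.008, 0, 0, 0, 0, -0.5],
    [0, 0.008, 0, 0, 0, 0, -0.5],
    [0, 0.008, 0, 0, 0, 0, -0.5]
  ]
}}

```text
time: 10.75
tool_pos: [0.4599, -0.3554, -0.0143]
tool_rot: [-1.571, -0.0, 0.061]
contact_force: [0.4, 0.1, -0.2]
opening: 0.0689
```

Request:
{"name": "apply_moves", "arguments": {
  "plan": [
    [0, 0.001, 0, 0, 0, 0, -0.5],
    [0, 0.002, 0, 0, 0, 0, -0.5],
    [0, 0.002, 0, 0, 0, 0, -0.5],
    [0, 0.002, 0, 0, 0, 0, -0.5],
    [0, 0.002, 0, 0, 0, 0, -0.5]
  ]
}}

```text
time: 11.38
tool_pos: [0.4598, -0.3554, -0.0163]
tool_rot: [-1.571, -0.0, 0.061]
contact_force: [-0.5, 0.8, -0.1]
opening: 0.0687
```

Request:
{"name": "apply_moves", "arguments": {
  "plan": [
    [0, 0, 0, 0, 0, 0, 1],
    [0, 0, 0, 0, 0, 0, 1],
    [0, 0, 0, 0, 0, 0, 1],
    [0, 0, 0, 0, 0, 0, 1],
    [0, 0, 0, 0, 0, 0, 1]
  ],
  "squeeze": 15
}}

```text
time: 12.0
tool_pos: [0.4598, -0.3554, -0.0164]
tool_rot: [-1.571, -0.0, 0.061]
contact_force: [-0.1, 0.5, -0.1]
opening: 0.0232
```

Still passing over the book, so the offset is larger. The pads' near edge gave about 32 mm. I'll reopen and continue guarded.

Request:
{"name": "apply_moves", "arguments": {
  "plan": [
    [0, 0, 0, 0, 0, 0, -0.5],
    [0, 0, 0, 0, 0, 0, -0.5],
    [0, 0, 0, 0, 0, 0, -0.5],
    [0, 0, 0, 0, 0, 0, -0.5],
    [0, 0, 0, 0, 0, 0, -0.5]
  ]
}}

```text
time: 12.62
tool_pos: [0.4598, -0.3554, -0.0163]
tool_rot: [-1.571, -0.0, 0.061]
contact_force: [-0.3, 0.5, -0.0]
opening: 0.0669
```

Request:
{"name": "apply_moves", "arguments": {
  "plan": [
    [0, 0, 0, 0, 0, 0, -0.5],
    [0, 0.003, 0, 0, 0, 0, -0.5],
    [0, 0.006, 0, 0, 0, 0, -0.5],
    [0, 0.007, 0, 0, 0, 0, -0.5],
    [0, 0.007, 0, 0, 0, 0, -0.5]
  ]
}}

```text
time: 13.25
tool_pos: [0.4598, -0.3553, -0.0235]
tool_rot: [-1.571, 0.0, 0.061]
contact_force: [-0.2, 0.7, -0.2]
opening: 0.0689
```

Request:
{"name": "apply_moves", "arguments": {
  "plan": [
    [0, 0.001, 0, 0, 0, 0, -0.5],
    [0, 0.002, 0, 0, 0, 0, -0.5],
    [0, 0.003, 0, 0, 0, 0, -0.5],
    [0, 0.003, 0, 0, 0, 0, -0.5],
    [0, 0.003, 0, 0, 0, 0, -0.5]
  ]
}}

```text
time: 13.88
tool_pos: [0.4598, -0.3554, -0.0263]
tool_rot: [-1.571, -0.0, 0.061]
contact_force: [0.1, -0.1, -0.4]
opening: 0.0691
```

Not at the desk yet, so I'm stepping on in 2 mm steps.

Request:
{"name": "apply_moves", "arguments": {
  "plan": [
    [0, 0.001, 0, 0, 0, 0, -0.5],
    [0, 0.002, 0, 0, 0, 0, -0.5],
    [0, 0.002, 0, 0, 0, 0, -0.5],
    [0, 0.002, 0, 0, 0, 0, -0.5],
    [0, 0.002, 0, 0, 0, 0, -0.5]
  ]
}}

```text
time: 14.5
tool_pos: [0.4598, -0.3554, -0.0284]
tool_rot: [-1.571, -0.0, 0.061]
contact_force: [0.3, -0.5, 0.2]
opening: 0.0691
```

```bash
python3 - <<'E'
from lib import *
im,K=shot('wrist');im2,K2=shot('side')
T=tool(robot.observe());print(T[:3,3])
u,v=373,310
a=cv2.resize(im[180:300,220:430],None,fx=1.9,fy=4,interpolation=cv2.INTER_CUBIC)[:480,:400]
b=cv2.resize(im2[v-40:v+30,u-28:u+29],None,fx=7,fy=7,interpolation=cv2.INTER_CUBIC)[:480,:399]
cv2.imwrite('pics/z3.png',np.hstack([a,b]))
E
```

```text
[ 0.45980319 -0.35536238 -0.02836388]
```

View pics/z3.png

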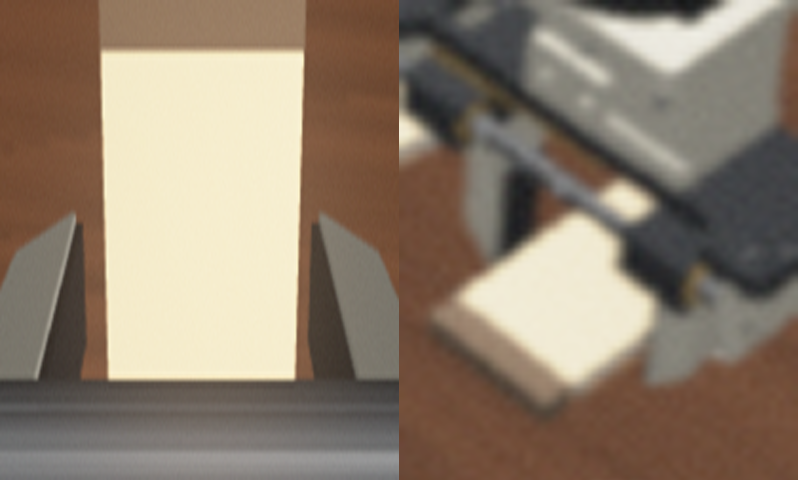

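Wrist geometry puts the tip about 36 mm behind the TCP, so it's now about 8 mm above the desk. Continuing in guarded steps.

Request:
{"name": "apply_moves", "arguments": {
  "plan": [
    [0, 0.001, 0, 0, 0, 0, -0.5],
    [0, 0.002, 0, 0, 0, 0, -0.5],
    [0, 0.003, 0, 0, 0, 0, -0.5],
    [0, 0.003, 0, 0, 0, 0, -0.5],
    [0, 0.003, 0, 0, 0, 0, -0.5]
  ]
}}

```text
time: 15.22
tool_pos: [0.46, -0.3555, -0.0286]
tool_rot: [-1.572, -0.001, 0.062]
contact_force: [-5.2, 5.0, 21.9]
opening: 0.0691
```

Request:
{"name": "apply_moves", "arguments": {
  "plan": [
    [0, 0.001, 0, 0, 0, 0, -0.5],
    [0, 0.002, 0, 0, 0, 0, -0.5],
    [0, 0.002, 0, 0, 0, 0, -0.5],
    [0, 0.002, 0, 0, 0, 0, -0.5],
    [0, 0.002, 0, 0, 0, 0, -0.5]
  ]
}}

```text
time: 15.85
tool_pos: [0.46, -0.3555, -0.0288]
tool_rot: [-1.572, -0.001, 0.062]
contact_force: [-9.3, 8.5, 37.3]
opening: 0.0691
```

Contact with the desk at TCP z = −0.0285, so the tips really stand 28.5 mm behind the reported TCP, not 11 mm ahead. I'll back off to a tip height of about 1.5 mm and grip.

Request:
{"name": "apply_moves", "arguments": {
  "plan": [
    [0, -0.0065, 0, 0, 0, 0, -0.5],
    [0, -0.0065, 0, 0, 0, 0, -0.5],
    [0, -0.0065, 0, 0, 0, 0, 1],
    [0, -0.0065, 0, 0, 0, 0, 1],
    [0, -0.0065, 0, 0, 0, 0, 1]
  ],
  "squeeze": 15
}}

```text
time: 16.48
tool_pos: [0.4596, -0.3552, -0.0274]
tool_rot: [-1.57, 0.001, 0.061]
contact_force: [0.4, -0.3, -0.2]
opening: 0.0548
```

Request:
{"name": "apply_moves", "arguments": {
  "plan": [
    [0, 0, 0, 0, 0, 0, 1],
    [0, 0, 0, 0, 0, 0, 1],
    [0, 0, 0, 0, 0, 0, 1],
    [0, 0, 0, 0, 0, 0, 1],
    [0, 0, 0, 0, 0, 0, 1]
  ]
}}

```text
time: 17.1
tool_pos: [0.4598, -0.3554, -0.0268]
tool_rot: [-1.571, -0.0, 0.061]
contact_force: [-0.6, 0.4, -0.8]
opening: 0.0546
```

Gripped (54.6 mm). Lifting and carrying to the bed.

Request:
{"name": "apply_moves", "arguments": {
  "plan": [
    [0, -0.03, 0, 0, 0, 0, 1],
    [0, -0.08, 0.01, 0, 0, 0, 1],
    [0.015, -0.097, 0.055, 0, 0, 0, 1],
    [0.03, -0.097, 0.11, 0, 0, 0, 1],
    [0.045, -0.097, 0.165, 0, 0, 0, 1]
  ]
}}

```text
time: 17.73
tool_pos: [0.4949, -0.1866, 0.0707]
tool_rot: [-1.571, -0.001, 0.061]
contact_force: [1.5, -0.5, -1.5]
opening: 0.0549
```

Request:
{"name": "apply_moves", "arguments": {
  "plan": [
    [0.013, 0, 0.056, 0, 0, 0, 1],
    [0.027, 0, 0.112, 0, 0, 0, 1],
    [0.04, 0, 0.168, 0, 0, 0, 1],
    [0.053, 0, 0.222, 0, -1, 0, 1],
    [0.067, 0, 0.269, 0, -1.8, 0, 1]
  ]
}}

```text
time: 18.35
tool_pos: [0.545, 0.0868, 0.0704]
tool_rot: [-1.571, -0.0, 0.094]
contact_force: [0.8, -0.3, -0.3]
opening: 0.0548
```

```bash
python3 - <<'E'
from lib import *
im,K=shot('wrist');im,K=shot('wrist');cv2.imwrite('pics/w7.png',im)
s=robot.observe();print(s['tool_pos'],s['tool_rot'],s['opening'],delta(.545,.0848,-.014,5.3))
for b in blobs(im,'black',400,9000):
    print(cv2.minAreaRect(b)[0],rect(K,b,.012))
E
```

```text
[0.54549544 0.08903744 0.07031299] [-1.56966115e+00 -1.33359848e-03  9.79110632e-02] 0.05497975745131434 (array([-0.001 ,  0.0843, -0.0043]), array([-0.1,  0.3,  0.1]))
(255.2409210205078, 270.9154357910156) [615.7  35.1  57.   25.1 -46.1]
(315.0, 147.5) [498.7  79.8  58.3  23.4 -84.5]
(623.9931640625, 105.81507873535156) [444.  316.9  70.5  13.5  -5.1]
```

View pics/w7.png

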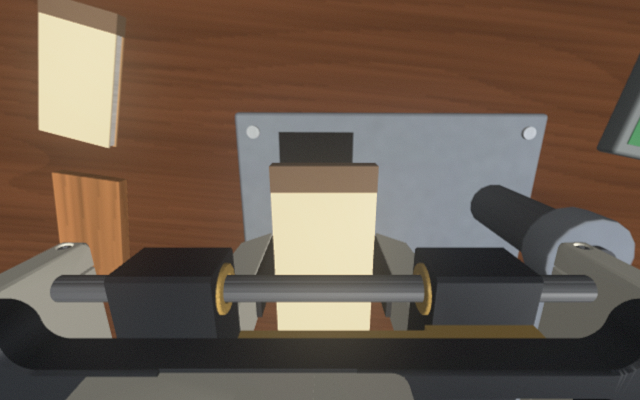

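Wrist picture: book A is held square at (324,245), the mat end at (316,148) is aligned with it, and the post at (585,245) is clear. The mat end implies an origin of about (546.5, 84.5). Lowering.

Request:
{"name": "apply_moves", "arguments": {
  "plan": [
    [0, 0.03, -0.004, 0, 0, 0, 1],
    [0, 0.06, -0.004, 0, 0, 0, 1],
    [0, 0.078, -0.004, 0, 0, 0, 1],
    [0, 0.083, -0.004, 0, 0, 0, 1],
    [0, 0.084, -0.004, 0, 0, 0, 1]
  ]
}}

```text
time: 19.08
tool_pos: [0.5455, 0.0802, -0.0136]
tool_rot: [-1.571, -0.0, 0.092]
contact_force: [-0.8, -0.0, -0.7]
opening: 0.0546
```

Request:
{"name": "apply_moves", "arguments": {
  "plan": [
    [0, 0.001, 0, 0, 0, 0, 1],
    [0, 0.001, 0, 0, 0, 0, 1],
    [0, 0.001, 0, 0, 0, 0, -0.5],
    [0, 0.001, 0, 0, 0, 0, -0.5],
    [0, 0.001, 0, 0, 0, 0, -0.5]
  ]
}}

```text
time: 19.7
tool_pos: [0.5454, 0.0807, -0.0147]
tool_rot: [-1.571, -0.0, 0.093]
contact_force: [-0.1, -0.8, 0.0]
opening: 0.0691
```

Request:
{"name": "apply_moves", "arguments": {
  "plan": [
    [0, -0.05, 0, 0, 0, 0, -0.5],
    [0, -0.095, 0, 0, 0, 0, -0.5],
    [-0.021, -0.095, -0.055, 0, 0, 0, -0.5],
    [-0.042, -0.095, -0.11, 0, 0, 0, -0.5],
    [-0.063, -0.095, -0.165, 0, 0, 0, -0.5]
  ]
}}

```text
time: 20.32
tool_pos: [0.4974, -0.0909, 0.0804]
tool_rot: [-1.571, -0.001, 0.094]
contact_force: [-0.2, -0.2, -0.1]
opening: 0.069
```

Request:
{"name": "apply_moves", "arguments": {
  "plan": [
    [-0.02, 0, -0.05, 0, 0, 0, -0.5],
    [-0.04, 0.01, -0.1, 0, 4, 0, -0.5],
    [-0.055, 0.02, -0.14, 0, 9, 0, -0.5],
    [-0.055, 0.02, -0.14, 0, 12.9, 0, -0.5],
    [-0.055, 0.02, -0.14, 0, 12.9, 0, -0.5]
  ]
}}

```text
time: 20.95
tool_pos: [0.4558, -0.2343, 0.06]
tool_rot: [-1.57, 0.0, -0.133]
contact_force: [-0.0, 0.5, 1.0]
opening: 0.069
```

```bash
python3 - <<'E'
from lib import *
im,K=shot('wrist');im,K=shot('wrist');cv2.imwrite('pics/w8.png',im)
s=robot.observe();print(s['tool_pos'],s['tool_rot'],delta(.456,-.234,-.027,-7.6))
for b in blobs(im,'cream',400,19000):
    print(cv2.minAreaRect(b)[0],rect(K,b,.01))
E
```

```text
[ 0.45625862 -0.23363865  0.06028076] [-1.57077587e+00 -2.08351074e-04 -1.30404589e-01] (array([-0.0002,  0.0873, -0.0004]), array([-0. ,  0.1,  0. ]))
(230.231689453125, 319.0853271484375) [ 554.8 -336.3   39.1   20.6   -7.6]
(45.927207946777344, 289.7469482421875) [ 498.2 -494.2  103.9   81.2  -22.2]
(325.4999694824219, 202.99996948242188) [ 455.3 -233.    99.3   56.5   -7.5]
(479.87835693359375, 190.72972106933594) [ 461.1 -107.8   99.8   56.6   -9.8]
(254.72067260742188, 60.251731872558594) [ 338.2 -269.7   39.5   12.7  -52.9]
```

Request:
{"name": "apply_moves", "arguments": {
  "plan": [
    [0, 0.04, 0, 0, 0, 0, -0.5],
    [0, 0.07, 0, 0, 0, 0, -0.5],
    [0, 0.084, 0, 0, 0, 0, -0.5],
    [0, 0.087, 0, 0, 0, 0, -0.5],
    [0, 0.087, 0, 0, 0, 0, 1]
  ]
}}

```text
time: 21.68
tool_pos: [0.4568, -0.2341, -0.0261]
tool_rot: [-1.571, -0.001, -0.132]
contact_force: [1.1, -0.3, -0.3]
opening: 0.063
```

Request:
{"name": "apply_moves", "arguments": {
  "plan": [
    [0, 0, 0, 0, 0, 0, 1],
    [0, 0, 0, 0, 0, 0, 1],
    [0, 0, 0, 0, 0, 0, 1],
    [0, 0, 0, 0, 0, 0, 1],
    [0, -0.01, 0, 0, 0, 0, 1]
  ]
}}

```text
time: 22.3
tool_pos: [0.4556, -0.2337, -0.0168]
tool_rot: [-1.57, 0.001, -0.132]
contact_force: [-0.2, 0.6, -0.1]
opening: 0.055
```

Request:
{"name": "apply_moves", "arguments": {
  "plan": [
    [0, -0.04, 0, 0, 0, 0, 1],
    [0, -0.09, 0.015, 0, 0, 0, 1],
    [0.01, -0.09, 0.07, 0, 0, 0, 1],
    [0.018, -0.09, 0.125, 0, 0, 0, 1],
    [0.026, -0.09, 0.18, 0, 0, 0, 1]
  ]
}}

```text
time: 22.92
tool_pos: [0.5059, -0.0575, 0.0739]
tool_rot: [-1.571, -0.001, -0.133]
contact_force: [1.2, -0.0, 0.2]
opening: 0.0548
```

Request:
{"name": "apply_moves", "arguments": {
  "plan": [
    [0.007, 0, 0.05, 0, 0, 0, 1],
    [0.014, 0, 0.1, 0, -4, 0, 1],
    [0.021, 0, 0.147, 0, -9, 0, 1],
    [0.021, 0, 0.147, 0, -12.9, 0, 1],
    [0.021, 0, 0.147, 0, -12.9, 0, 1]
  ]
}}

```text
time: 23.55
tool_pos: [0.5456, 0.0845, 0.0734]
tool_rot: [-1.571, 0.0, 0.093]
contact_force: [0.2, -0.2, -0.1]
opening: 0.0545
```

```bash
python3 - <<'E'
from lib import *
im,K=shot('wrist');im,K=shot('wrist');cv2.imwrite('pics/w9.png',im)
s=robot.observe();print(s['tool_pos'],s['tool_rot'],s['opening'],delta(.546,.083,-.0045,5.4))
for b in blobs(im,'cream',400,25000):
    print(cv2.minAreaRect(b),rect(K,b,.022))
im,K=shot('scene')
for b in blobs(im,'cream',100,900):
    r=rect(K,b,.01)
    if 200<r[0]<800 and abs(r[1])<450:print('scene',r)
E
```

```text
[0.54564823 0.08359692 0.07338299] [-1.57080492e+00  1.55146789e-04  9.09013563e-02] 0.05454580575990705 (array([ 0.0003,  0.0779, -0.0006]), array([ 0. , -0.2, -0. ]))
((323.5, 314.5), (25.0, 93.0), 90.0) [651.6  92.3  87.6  27.8 -84.8]
((51.79755401611328, 300.9366760253906), (94.9990005493164, 99.01361083984375), 76.71513366699219) [ 650.8 -159.5   95.9   94.1    5.2]
((323.5, 231.0), (86.0, 105.0), 90.0) [568.9  84.7  87.4  79.7 -84.8]
((91.43528747558594, 83.34117126464844), (84.8263168334961, 127.16278839111328), 4.398705959320068) [468.1 -96.7  83.6  58.2  -9.7]
scene [ 615.  -247.6  100.8   58.3  -12. ]
scene [532.9  93.4 114.7  88.4   5.1]
scene [ 461.2 -107.9   97.    58.1   -9.6]
scene [373.   92.1  98.8  32.9   9.6]
```

Book D has been knocked to (615,−248), which I'll use later. Placing B.

Request:
{"name": "apply_moves", "arguments": {
  "plan": [
    [0, 0.03, 0, 0, 0, 0, 1],
    [0, 0.055, 0, 0, 0, 0, 1],
    [0, 0.071, 0, 0, 0, 0, 1],
    [0, 0.076, 0, 0, 0, 0, 1],
    [0, 0.077, 0, 0, 0, 0, 1]
  ]
}}

```text
time: 24.32
tool_pos: [0.5462, 0.0838, -0.0035]
tool_rot: [-1.571, -0.001, 0.092]
contact_force: [0.1, -0.5, 0.3]
opening: 0.055
```

Request:
{"name": "apply_moves", "arguments": {
  "plan": [
    [0, 0.001, 0, 0, 0, 0, 1],
    [0, 0.001, 0, 0, 0, 0, 1],
    [0, 0.001, 0, 0, 0, 0, -0.5],
    [0, 0.001, 0, 0, 0, 0, -0.5],
    [0, 0.001, 0, 0, 0, 0, -0.5]
  ]
}}

```text
time: 24.95
tool_pos: [0.5458, 0.0841, -0.0048]
tool_rot: [-1.571, 0.0, 0.093]
contact_force: [0.9, 0.2, 0.6]
opening: 0.0685
```

Request:
{"name": "apply_moves", "arguments": {
  "plan": [
    [0, -0.045, 0, 0, 0, 0, -0.5],
    [0, -0.085, 0, 0, 0, 0, -0.5],
    [-0.03, -0.085, -0.05, 0, 0, 0, -0.5],
    [-0.06, -0.085, -0.1, 0, 0, 0, -0.5],
    [-0.085, -0.085, -0.15, 0, 0, 0, -0.5]
  ]
}}

```text
time: 25.58
tool_pos: [0.4741, -0.0744, 0.0803]
tool_rot: [-1.571, -0.0, 0.094]
contact_force: [1.1, -0.4, -1.0]
opening: 0.0687
```

Request:
{"name": "apply_moves", "arguments": {
  "plan": [
    [-0.017, 0.01, -0.034, 0, 8, 0, -0.5],
    [-0.017, 0.02, -0.034, 0, 15.1, 0, -0.5],
    [-0.017, 0.02, -0.034, 0, 15.1, 0, -0.5],
    [-0.017, 0.02, -0.034, 0, 15.1, 0, -0.5],
    [-0.017, 0.02, -0.034, 0, 15.1, 0, -0.5]
  ]
}}

```text
time: 26.2
tool_pos: [0.4618, -0.1083, 0.0605]
tool_rot: [-1.571, -0.001, -0.168]
contact_force: [0.6, -0.6, 0.1]
opening: 0.0687
```

```bash
python3 - <<'E'
from lib import *
im,K=shot('wrist');cv2.imwrite('pics/w10.png',im)
s=robot.observe();print(s['tool_pos'],s['tool_rot'],delta(.4615,-.1082,-.027,-9.8))
for b in blobs(im,'cream',400,19000):
    print(cv2.minAreaRect(b)[0],rect(K,b,.01),rect(K,b,.032))
E
```

```text
[ 0.46169369 -0.10829726  0.06047524] [-1.57085521e+00 -6.26542729e-04 -1.68718694e-01] (array([-0.0003,  0.0875,  0.0001]), array([0. , 0.1, 0. ]))
(229.5, 319.5) [ 557.  -214.6   39.2   20.9   -9.7] [ 541.  -203.6   35.6   19.    -9.7]
(45.92547607421875, 289.28857421875) [ 494.3 -370.3  105.2   81.3  -24.3] [ 484.1 -344.8   95.4   73.8  -24.3]
(572.4606323242188, 225.33277893066406) [513.4  96.   60.9  16.3 -84.8] [501.4  78.1  55.3  14.8 -84.8]
(327.5, 203.5) [ 462.  -105.7  100.5   77.1   -9.7] [ 454.8 -104.8   91.1   69.9   -9.7]
(88.26405334472656, 76.47753143310547) [ 333.5 -263.4   55.    13.2  -52.1] [ 338.3 -247.9   49.9   12.   -52.1]
```

Request:
{"name": "apply_moves", "arguments": {
  "plan": [
    [0, 0.04, 0, 0, 0, 0, -0.5],
    [0, 0.07, 0, 0, 0, 0, -0.5],
    [0, 0.084, 0, 0, 0, 0, -0.5],
    [0, 0.087, 0, 0, 0, 0, -0.5],
    [0, 0.087, 0, 0, 0, 0, 1]
  ]
}}

```text
time: 26.88
tool_pos: [0.462, -0.1088, -0.0262]
tool_rot: [-1.571, -0.001, -0.17]
contact_force: [-0.3, -0.8, 0.2]
opening: 0.0627
```

Request:
{"name": "apply_moves", "arguments": {
  "plan": [
    [0, 0, 0, 0, 0, 0, 1],
    [0, 0, 0, 0, 0, 0, 1],
    [0, 0, 0, 0, 0, 0, 1],
    [0, 0, 0, 0, 0, 0, 1],
    [0, -0.01, 0, 0, 0, 0, 1]
  ]
}}

```text
time: 27.5
tool_pos: [0.4609, -0.1085, -0.0167]
tool_rot: [-1.57, 0.001, -0.171]
contact_force: [0.3, 0.0, -0.6]
opening: 0.0548
```

Request:
{"name": "apply_moves", "arguments": {
  "plan": [
    [0, -0.04, 0, 0, 0, 0, 1],
    [0, -0.09, 0.01, 0, 0, 0, 1],
    [0.01, -0.09, 0.055, 0, 0, 0, 1],
    [0.023, -0.09, 0.1, 0, 0, 0, 1],
    [0.035, -0.09, 0.145, 0, 0, 0, 1]
  ]
}}

```text
time: 28.12
tool_pos: [0.521, 0.0295, 0.074]
tool_rot: [-1.571, -0.001, -0.171]
contact_force: [1.1, 0.4, 0.0]
opening: 0.0548
```

Request:
{"name": "apply_moves", "arguments": {
  "plan": [
    [0.008, 0, 0.03, 0, -5, 0, 1],
    [0.0155, 0, 0.059, 0, -10, 0, 1],
    [0.0155, 0, 0.059, 0, -15.1, 0, 1],
    [0.0155, 0, 0.059, 0, -15.1, 0, 1],
    [0.0155, 0, 0.059, 0, -15.1, 0, 1]
  ]
}}

```text
time: 28.75
tool_pos: [0.5456, 0.0835, 0.0734]
tool_rot: [-1.571, 0.0, 0.091]
contact_force: [-1.1, -0.3, 0.4]
opening: 0.0547
```

```bash
python3 - <<'E'
from lib import *
s=robot.observe();print(s['tool_pos'],s['tool_rot'],s['opening'],delta(.546,.0835,.0055,5.4))
E
```

```text
[0.54555954 0.08348718 0.07339327] [-1.57077854e+00  8.71789191e-05  9.06732910e-02] 0.054674413748097006 (array([ 0.0004,  0.0679, -0.    ]), array([-0. , -0.2, -0. ]))
```

Request:
{"name": "apply_moves", "arguments": {
  "plan": [
    [0, 0.03, 0, 0, 0, 0, 1],
    [0, 0.05, 0, 0, 0, 0, 1],
    [0, 0.062, 0, 0, 0, 0, 1],
    [0, 0.067, 0, 0, 0, 0, 1],
    [0, 0.0675, 0, 0, 0, 0, 1]
  ]
}}

```text
time: 29.38
tool_pos: [0.5462, 0.0837, 0.0061]
tool_rot: [-1.571, -0.001, 0.092]
contact_force: [-0.1, 0.4, 0.1]
opening: 0.0546
```

Request:
{"name": "apply_moves", "arguments": {
  "plan": [
    [0, 0.001, 0, 0, 0, 0, 1],
    [0, 0.001, 0, 0, 0, 0, 1],
    [0, 0.001, 0, 0, 0, 0, -0.5],
    [0, 0.001, 0, 0, 0, 0, -0.5],
    [0, 0.001, 0, 0, 0, 0, -0.5]
  ]
}}

```text
time: 30.0
tool_pos: [0.5458, 0.0838, 0.0046]
tool_rot: [-1.571, -0.0, 0.093]
contact_force: [-0.0, -0.6, -0.3]
opening: 0.0687
```

Request:
{"name": "apply_moves", "arguments": {
  "plan": [
    [0, -0.045, 0, 0, 0, 0, -0.5],
    [0, -0.085, 0, 0, 0, 0, -0.5],
    [0.006, -0.085, -0.055, 0, 0, 0, -0.5],
    [0.012, -0.085, -0.11, 0, 0, 0, -0.5],
    [0.018, -0.085, -0.165, 0, 0, 0, -0.5]
  ]
}}

```text
time: 30.62
tool_pos: [0.5792, -0.0803, 0.0898]
tool_rot: [-1.571, -0.0, 0.093]
contact_force: [0.3, 0.2, 0.0]
opening: 0.0689
```

Request:
{"name": "apply_moves", "arguments": {
  "plan": [
    [0.006, 0, -0.055, 0, 0, 0, -0.5],
    [0.012, 0, -0.11, 0, 6, 0, -0.5],
    [0.02, 0.01, -0.165, 0, 12, 0, -0.5],
    [0.02, 0.02, -0.172, 0, 17.3, 0, -0.5],
    [0.02, 0.02, -0.172, 0, 17.3, 0, -0.5]
  ]
}}

```text
time: 31.25
tool_pos: [0.6139, -0.2487, 0.0682]
tool_rot: [-1.57, 0.003, -0.21]
contact_force: [0.1, -0.8, -0.3]
opening: 0.0684
```

```bash
python3 - <<'E'
from lib import *
im,K=shot('wrist');im,K=shot('wrist');cv2.imwrite('pics/w11.png',im)
s=robot.observe();print(s['tool_pos'],s['tool_rot'],delta(.615,-.248,-.027,-12.1))
for b in blobs(im,'cream',400,19000):
    print('w',cv2.minAreaRect(b)[0],rect(K,b,.01))
for b in blobs(im,'board',2000,12000):
    print('w board',cv2.minAreaRect(b)[0],rect(K,b,.012))
for n in('scene','side'):
  im,K=shot(n);cv2.imwrite(f'pics/{n}1.png',im)
  for col,z in(('cream',.01),('cream',.042),('board',.012)):
   for b in blobs(im,col,100,1200):
    r=rect(K,b,z)
    if 400<r[0]<700 and -350<r[1]<200 and r[2]<140 and r[3]>40:print(n,col,z,r)
E
```

```text
[ 0.6147616  -0.2475455   0.06968354] [-1.57037093e+00  4.53576451e-04 -2.06788996e-01] (array([ 0.0004,  0.0967, -0.0004]), array([-0. ,  0.3, -0. ]))
w (229.0, 319.5) [ 711.1 -362.5   40.5   21.1  -12. ]
w (45.94713592529297, 289.26861572265625) [ 639.8 -520.6  108.3   84.1  -26.5]
w (322.0129089355469, 200.39389038085938) [ 613.6 -250.2  100.8   63.4  -12.7]
w board (484.9322509765625, 145.96893310546875) [ 596.1 -112.1  110.3   57.5   -3.2]
scene cream 0.01 [ 615.9 -248.    98.9   58.3  -12.7]
scene cream 0.01 [538.3  84.3 105.5  69.4   5.1]
scene cream 0.042 [ 631.  -244.8   96.2   56.7  -12.7]
scene cream 0.042 [555.6  78.4 102.6  67.5   5.1]
scene board 0.012 [ 594.5 -113.1  112.2   57.5   -3.3]
side cream 0.01 [ 615.1 -249.3  100.5   66.7  -12.6]
side cream 0.01 [572.9 105.8 114.9  98.2   5.6]
side cream 0.042 [ 585.5 -274.2   96.9   64.3  -12.6]
side cream 0.042 [544.8  68.2 110.8  94.7   5.6]
side board 0.012 [ 595.1 -112.3  114.1   61.6   -3.6]
```

Request:
{"name": "apply_moves", "arguments": {
  "plan": [
    [0, 0.04, -0.0015, 0, 0.7, 0, -0.5],
    [0, 0.075, -0.0015, 0, 0.7, 0, -0.5],
    [0, 0.093, -0.0015, 0, 0.7, 0, -0.5],
    [0, 0.0965, -0.0015, 0, 0.7, 0, -0.5],
    [0, 0.0965, -0.0015, 0, 0.7, 0, 1]
  ]
}}

```text
time: 32.08
tool_pos: [0.6154, -0.2499, -0.0257]
tool_rot: [-1.571, -0.002, -0.221]
contact_force: [0.6, 0.3, -0.1]
opening: 0.0631
```

Request:
{"name": "apply_moves", "arguments": {
  "plan": [
    [0, 0, 0, 0, 0, 0, 1],
    [0, 0, 0, 0, 0, 0, 1],
    [0, 0, 0, 0, 0, 0, 1],
    [0, 0, 0, 0, 0, 0, 1],
    [0, -0.01, 0, 0, 0, 0, 1]
  ]
}}

```text
time: 32.7
tool_pos: [0.6139, -0.2495, -0.017]
tool_rot: [-1.57, 0.002, -0.221]
contact_force: [0.5, -0.1, -0.8]
opening: 0.0547
```

Request:
{"name": "apply_moves", "arguments": {
  "plan": [
    [0, -0.045, 0, 0, 0, 0, 1],
    [-0.01, -0.095, 0.015, 0, 0, 0, 1],
    [-0.03, -0.1, 0.065, 0, 0, 0, 1],
    [-0.054, -0.1, 0.12, 0, 0, 0, 1],
    [-0.077, -0.1, 0.17, 0, 0, 0, 1]
  ]
}}

```text
time: 33.33
tool_pos: [0.5761, -0.0653, 0.0838]
tool_rot: [-1.571, -0.0, -0.222]
contact_force: [-0.3, 0.3, -0.5]
opening: 0.0546
```

Request:
{"name": "apply_moves", "arguments": {
  "plan": [
    [-0.022, 0, 0.05, 0, 0, 0, 1],
    [-0.044, 0, 0.1, 0, -6, 0, 1],
    [-0.0627, 0, 0.14, 0, -12, 0, 1],
    [-0.0627, 0, 0.14, 0, -17.9, 0, 1],
    [-0.0627, 0, 0.14, 0, -17.9, 0, 1]
  ]
}}

```text
time: 33.95
tool_pos: [0.5462, 0.0838, 0.0836]
tool_rot: [-1.571, -0.0, 0.091]
contact_force: [-0.9, 0.9, -1.2]
opening: 0.0547
```

```bash
python3 - <<'E'
from lib import *
im,K=shot('wrist');cv2.imwrite('pics/w12.png',im)
s=robot.observe();print(s['tool_pos'],s['tool_rot'],s['opening'],delta(.546,.0835,.0155,5.4))
E
```

```text
[0.54629868 0.08330937 0.08349046] [-1.57090115e+00 -2.70510734e-04  8.90840049e-02] 0.05485801896524217 (array([-0.0003,  0.068 ,  0.0002]), array([ 0. , -0.3,  0. ]))
```

Request:
{"name": "apply_moves", "arguments": {
  "plan": [
    [0, 0.03, 0, 0, 0, 0, 1],
    [0, 0.05, 0, 0, 0, 0, 1],
    [0, 0.062, 0, 0, 0, 0, 1],
    [0, 0.067, 0, 0, 0, 0, 1],
    [0, 0.0675, 0, 0, 0, 0, 1]
  ]
}}

```text
time: 34.62
tool_pos: [0.5468, 0.0831, 0.0162]
tool_rot: [-1.571, -0.001, 0.09]
contact_force: [0.1, -0.1, 0.6]
opening: 0.0549
```

Request:
{"name": "apply_moves", "arguments": {
  "plan": [
    [0, 0.001, 0, 0, 0, 0, 1],
    [0, 0.001, 0, 0, 0, 0, 1],
    [0, 0.001, 0, 0, 0, 0, -0.5],
    [0, 0.001, 0, 0, 0, 0, -0.5],
    [0, 0.001, 0, 0, 0, 0, -0.5]
  ]
}}

```text
time: 35.25
tool_pos: [0.5464, 0.0834, 0.0147]
tool_rot: [-1.571, -0.0, 0.091]
contact_force: [-0.7, -0.6, 0.2]
opening: 0.0685
```

Request:
{"name": "apply_moves", "arguments": {
  "plan": [
    [0, -0.045, 0, 0, 0, 0, -0.5],
    [0, -0.08, 0, 0, 0, 0, -0.5],
    [0.009, -0.08, -0.055, 0, 0, 0, -0.5],
    [0.018, -0.08, -0.11, 0, 0, 0, -0.5],
    [0.026, -0.08, -0.165, 0, 0, 0, -0.5]
  ]
}}

```text
time: 35.88
tool_pos: [0.5876, -0.08, 0.0948]
tool_rot: [-1.571, -0.0, 0.092]
contact_force: [0.6, 0.9, 0.2]
opening: 0.0689
```

Request:
{"name": "apply_moves", "arguments": {
  "plan": [
    [0.005, 0.01, -0.035, 0, 4, 0, -0.5],
    [0.005, 0.02, -0.035, 0, 8.6, 0, -0.5],
    [0.005, 0.02, -0.035, 0, 8.6, 0, -0.5],
    [0.005, 0.02, -0.035, 0, 8.6, 0, -0.5],
    [0.005, 0.02, -0.035, 0, 8.6, 0, -0.5]
  ]
}}

```text
time: 36.5
tool_pos: [0.5957, -0.1124, 0.0753]
tool_rot: [-1.571, -0.001, -0.057]
contact_force: [-0.2, 0.0, 0.6]
opening: 0.0684
```

```bash
python3 - <<'E'
from lib import *
im,K=shot('wrist');cv2.imwrite('pics/w13.png',im)
s=robot.observe();print(s['tool_pos'],s['tool_rot'],delta(.5955,-.113,-.027,-3.4))
for b in blobs(im,'board',2000,22000):
    print('w board',cv2.minAreaRect(b)[0],rect(K,b,.012))
for n in('scene','side'):
  im,K=shot(n);cv2.imwrite(f'pics/{n}2.png',im)
  for col,z in(('cream',.052),('board',.012)):
   for b in blobs(im,col,100,1900):
    r=rect(K,b,z)
    if 400<r[0]<700 and -350<r[1]<200 and r[2]<140 and r[3]>40:print(n,col,z,r)
E
```

```text
[ 0.59563997 -0.11248119  0.07524039] [-1.57096459e+00 -9.03950962e-04 -5.75151540e-02] (array([-0.0002,  0.1022, -0.0005]), array([0. , 0.1, 0.1]))
w board (279.0, 202.0) [ 597.6 -151.2  332.7  130.6   86.7]
w board (422.9052734375, 50.98912811279297) [480.1 -34.5 275.1  22.1 -88.3]
scene cream 0.052 [557.5  77.2 108.4  68.7   4.9]
scene board 0.012 [ 594.6 -113.1  111.9   57.5   -3.3]
side cream 0.052 [546.2  81.1 102.9  69.3   4.7]
side board 0.012 [ 595.1 -112.8  113.9   60.5   -3.4]
```

Request:
{"name": "apply_moves", "arguments": {
  "plan": [
    [0, 0.045, -0.0003, 0, 0, 0, -0.5],
    [0, 0.08, -0.0003, 0, 0, 0, -0.5],
    [0, 0.098, -0.0003, 0, 0, 0, -0.5],
    [0, 0.102, -0.0003, 0, 0, 0, -0.5],
    [0, 0.102, -0.0003, 0, 0, 0, 1]
  ],
  "squeeze": 25
}}

```text
time: 37.28
tool_pos: [0.5961, -0.1134, -0.0264]
tool_rot: [-1.571, -0.002, -0.059]
contact_force: [-1.3, -0.5, 0.9]
opening: 0.0628
```

Request:
{"name": "apply_moves", "arguments": {
  "plan": [
    [0, 0, 0, 0, 0, 0, 1],
    [0, 0, 0, 0, 0, 0, 1],
    [0, 0, 0, 0, 0, 0, 1],
    [0, 0, 0, 0, 0, 0, 1],
    [0, -0.01, 0, 0, 0, 0, 1]
  ]
}}

```text
time: 37.9
tool_pos: [0.5948, -0.1131, -0.0174]
tool_rot: [-1.57, 0.001, -0.059]
contact_force: [-0.7, -0.3, -0.3]
opening: 0.0545
```

Request:
{"name": "apply_moves", "arguments": {
  "plan": [
    [0, -0.05, 0, 0, 0, 0, 1],
    [0, -0.105, 0, 0, 0, 0, 1],
    [-0.018, -0.11, 0.045, 0, 0, 0, 1],
    [-0.032, -0.11, 0.1, 0, 0, 0, 1],
    [-0.047, -0.11, 0.15, 0, 0, 0, 1]
  ]
}}

```text
time: 38.52
tool_pos: [0.5567, 0.0407, 0.0934]
tool_rot: [-1.571, -0.001, -0.06]
contact_force: [-0.0, -0.2, 0.1]
opening: 0.0546
```

Request:
{"name": "apply_moves", "arguments": {
  "plan": [
    [-0.007, 0, 0.022, 0, -4, 0, 1],
    [-0.0138, 0, 0.0435, 0, -8.7, 0, 1],
    [-0.0138, 0, 0.0435, 0, -8.7, 0, 1],
    [-0.0138, 0, 0.0435, 0, -8.7, 0, 1],
    [-0.0138, 0, 0.0435, 0, -8.7, 0, 1]
  ]
}}

```text
time: 39.15
tool_pos: [0.5463, 0.0826, 0.0927]
tool_rot: [-1.571, -0.0, 0.091]
contact_force: [-0.6, -1.2, -0.5]
opening: 0.0547
```

```bash
python3 - <<'E'
from lib import *
s=robot.observe();print(s['tool_pos'],s['tool_rot'],s['opening'],delta(.546,.0835,.0255,5.4))
im,K=shot('wrist');cv2.imwrite('pics/w14.png',im)
E
```

```text
[0.54628537 0.08261476 0.09274131] [-1.57090256e+00 -9.43243958e-05  9.10811184e-02] 0.05466062874072315 (array([-0.0002,  0.0672,  0.0009]), array([ 0. , -0.2,  0. ]))
```

View pics/w14.png

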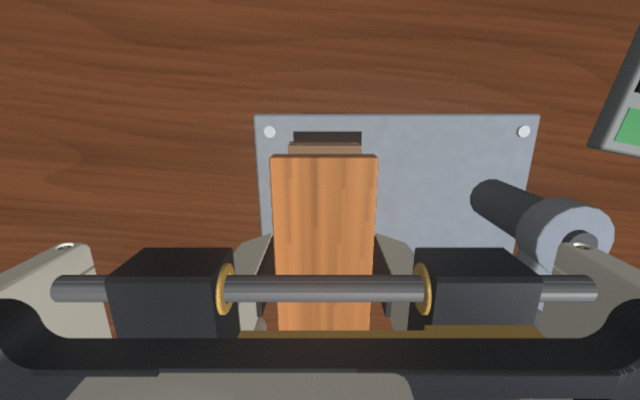

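The board at (324,240) hangs square over the stack, whose end shows at (325,147) in line. Lowering it.

Request:
{"name": "apply_moves", "arguments": {
  "plan": [
    [0, 0.03, 0.0005, 0, 0, 0, 1],
    [0, 0.05, 0.0005, 0, 0, 0, 1],
    [0, 0.061, 0.0005, 0, 0, 0, 1],
    [0, 0.066, 0.0005, 0, 0, 0, 1],
    [0, 0.067, 0.0005, 0, 0, 0, 1]
  ]
}}

```text
time: 39.83
tool_pos: [0.5465, 0.0838, 0.0261]
tool_rot: [-1.571, -0.001, 0.093]
contact_force: [0.5, -0.3, 0.6]
opening: 0.0549
```

Request:
{"name": "apply_moves", "arguments": {
  "plan": [
    [0, 0.001, 0, 0, 0, 0, 1],
    [0, 0.001, 0, 0, 0, 0, 1],
    [0, 0.001, 0, 0, 0, 0, -0.5],
    [0, 0.001, 0, 0, 0, 0, -0.5],
    [0, 0.001, 0, 0, 0, 0, -0.5]
  ]
}}

```text
time: 40.45
tool_pos: [0.5461, 0.0841, 0.0247]
tool_rot: [-1.571, -0.0, 0.093]
contact_force: [0.5, -0.4, 0.4]
opening: 0.0686
```

Request:
{"name": "apply_moves", "arguments": {
  "plan": [
    [0, -0.03, 0, 0, 0, 0, -0.5],
    [0, -0.06, 0, 0, 0, 0, -0.5],
    [0, -0.11, 0, 0, 0, 0, -0.5],
    [0, -0.16, 0, 0, 0, 0, -0.5],
    [0, -0.19, 0, 0, 0, 0, -0.5]
  ]
}}

```text
time: 41.08
tool_pos: [0.5467, 0.084, 0.2175]
tool_rot: [-1.571, -0.003, 0.093]
contact_force: [0.4, -0.1, 0.6]
opening: 0.0688
```

Request:
{"name": "apply_moves", "arguments": {
  "plan": [
    [0.02, -0.02, 0, 0, 0, 0, -0.5],
    [0.06, -0.02, 0, 0, 0, 0, -0.5],
    [0.08, -0.02, 0, 0, 0, 0, -0.5],
    [0.08, -0.02, 0, 0, 0, 0, -0.5],
    [0.08, -0.02, 0, 0, 0, 0, -0.5]
  ]
}}

```text
time: 41.7
tool_pos: [0.6249, 0.0914, 0.2344]
tool_rot: [-1.571, 0.001, 0.093]
contact_force: [-0.8, -1.0, 0.4]
opening: 0.0686
```

```bash
python3 - <<'E'
from lib import *
im,K=shot('wrist');im,K=shot('wrist');cv2.imwrite('pics/w15.png',im)
s=robot.observe();print(s['tool_pos'],s['tool_rot'],s['opening'])
for b in blobs(im,'board',1500,12000):
    print('w board',cv2.minAreaRect(b)[0],rect(K,b,.064))
for b in blobs(im,'brass',100,12000): print('brass',cv2.minAreaRect(b),onplane(K,[cv2.minAreaRect(b)[0]],.17))
for n in('scene','side'):
  i2,K=shot(n);cv2.imwrite(f'pics/{n}3.png',i2)
  for col,z in(('board',.064),('brass',.17)):
   for b in blobs(i2,col,60,1900):
    r=rect(K,b,z)
    if 400<r[0]<750 and -50<r[1]<250 and r[2]<140 and r[3]>30:print(n,col,z,cv2.minAreaRect(b)[0],r)
E
```

```text
[0.62494671 0.09143969 0.23495631] [-1.57070720e+00  1.15994972e-04  9.29141294e-02] 0.0689535086815243
w board (323.0, 106.0) [545.6  82.7 106.7  53.8   5.3]
scene board 0.064 (364.9256896972656, 213.68133544921875) [547.3  80.5 107.8  56.5   5.4]
scene brass 0.17 (424.5, 229.5) [678.1 202.9  45.   43.5 -15.6]
side board 0.064 (294.4000244140625, 202.8000030517578) [545.4  83.1 114.6  59.1   4.8]
```

View pics/w15.png

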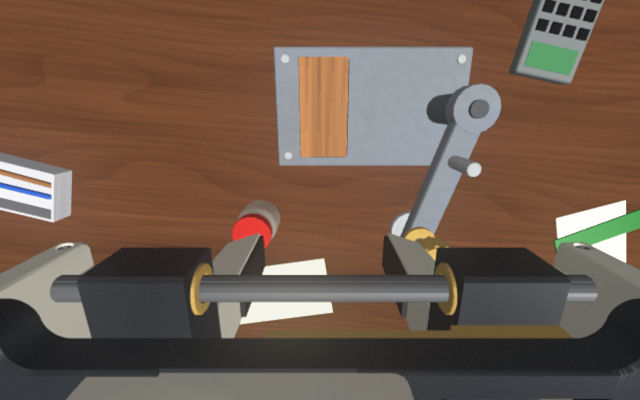

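The board lies square on the stack at about (546,82.5), centred within 2 mm of the bed middle. The arm runs from the post at (478,108) past the pin top at (474,170). Checking the pin before taking it.

```bash
python3 - <<'E'
from lib import *
cw=cams.calibration('wrist');T=tool(robot.observe())
K=(cw,np.linalg.inv(T@cw['T_tool_cam']))
print('pin top',onplane(K,[(474,170)],.157),'post top',onplane(K,[(479,109)],.112),onplane(K,[(479,109)],.13))
print(delta(.586,.2225,.18,-12))
E
```

```text
pin top [[0.586689   0.22224127 0.157     ]] post top [[0.53277817 0.23633837 0.112     ]] [[0.53363609 0.22740009 0.13      ]]
(array([-0.0269,  0.0551,  0.1342]), array([-0. , 17.3,  0. ]))
```

Request:
{"name": "apply_moves", "arguments": {
  "plan": [
    [-0.007, 0, 0.04, 0, 0, 0, -0.5],
    [-0.014, 0, 0.08, 0, 5, 0, -0.5],
    [-0.021, 0, 0.115, 0, 10, 0, -0.5],
    [-0.0267, 0.02, 0.134, 0, 17.3, 0, -0.5],
    [-0.0267, 0.04, 0.134, 0, 17.3, 0, -0.5]
  ],
  "squeeze": 12
}}

```text
time: 42.52
tool_pos: [0.5857, 0.2241, 0.1949]
tool_rot: [-1.57, -0.001, -0.208]
contact_force: [-0.3, -0.7, -0.2]
opening: 0.0688
```

Request:
{"name": "apply_moves", "arguments": {
  "plan": [
    [0, 0, 0, 0, 0, 0, -0.5],
    [0, 0.03, 0, 0, 0, 0, -0.5],
    [0, 0.06, 0, 0, 0, 0, -0.5],
    [0, 0.085, 0, 0, 0, 0, -0.5],
    [0, 0.097, 0, 0, 0, 0, -0.5]
  ]
}}

```text
time: 43.15
tool_pos: [0.5867, 0.2219, 0.0974]
tool_rot: [-1.571, 0.0, -0.21]
contact_force: [-0.1, -0.0, 0.7]
opening: 0.0684
```

```bash
python3 - <<'E'
from lib import *
s=robot.observe();print(s['tool_pos'],s['tool_rot'],s['contact_force'],s['opening'],delta(.5864,.2223,.0985,-12))
E
```

```text
[0.58667662 0.22192165 0.09741473] [-1.57094513e+00  4.00978576e-04 -2.09642377e-01] [-0.08422553 -0.01356399  0.74320118] 0.06837676284521962 (array([-0.0003, -0.0011,  0.0003]), array([ 0., -0., -0.]))
```

Perfectly placed. Closing on the pin.

Request:
{"name": "apply_moves", "arguments": {
  "plan": [
    [0, 0, 0, 0, 0, 0, 1],
    [0, 0, 0, 0, 0, 0, 1],
    [0, 0, 0, 0, 0, 0, 1],
    [0, 0, 0, 0, 0, 0, 1],
    [0, 0, 0, 0, 0, 0, 1]
  ]
}}

```text
time: 43.78
tool_pos: [0.5868, 0.2224, 0.098]
tool_rot: [-1.571, -0.0, -0.209]
contact_force: [-0.6, -0.4, 0.3]
opening: 0.0238
```

Request:
{"name": "apply_moves", "arguments": {
  "plan": [
    [0, 0, 0, 0, 0, 0, 1],
    [0, 0, 0, 0, 0, 0, 1],
    [0, 0, 0, 0, 0, 0, 1],
    [0, 0, 0, 0, 0, 0, 1],
    [0, 0, 0, 0, 0, 0, 1]
  ]
}}

```text
time: 44.4
tool_pos: [0.5868, 0.2229, 0.0978]
tool_rot: [-1.57, -0.0, -0.209]
contact_force: [1.1, 5.5, -0.2]
opening: 0.0139
```

Request:
{"name": "apply_moves", "arguments": {
  "plan": [
    [-0.0005, 0, -0.0072, 0, 7.5, 0, 1],
    [-0.0019, 0, -0.0142, 0, 15, 0, 1],
    [-0.0042, 0, -0.021, 0, 22.5, 0, 1],
    [-0.0074, 0, -0.0275, 0, 30, 0, 1],
    [-0.0114, 0, -0.0335, 0, 37.5, 0, 1]
  ]
}}

```text
time: 45.02
tool_pos: [0.5686, 0.1926, 0.0978]
tool_rot: [-1.569, 0.001, -0.868]
contact_force: [1.6, 7.4, -1.4]
opening: 0.0134
```

Request:
{"name": "apply_moves", "arguments": {
  "plan": [
    [-0.0004, 0, -0.0067, 0, 7, 0, 1],
    [-0.0016, 0, -0.0133, 0, 14, 0, 1],
    [-0.0037, 0, -0.0197, 0, 21, 0, 1],
    [-0.0064, 0, -0.0258, 0, 28, 0, 1],
    [-0.0099, 0, -0.0315, 0, 35, 0, 1]
  ]
}}

```text
time: 45.65
tool_pos: [0.5388, 0.1791, 0.0978]
tool_rot: [-1.569, 0.0, -1.478]
contact_force: [3.0, 5.8, -1.9]
opening: 0.0135
```

Request:
{"name": "apply_moves", "arguments": {
  "plan": [
    [0, 0, -0.001, 0, 0, 0, 1],
    [0, 0, -0.002, 0, 0, 0, 1],
    [0, 0, -0.002, 0, 0, 0, 1],
    [0, 0, -0.002, 0, 0, 0, 1],
    [0, 0, -0.002, 0, 0, 0, 1]
  ]
}}

```text
time: 46.28
tool_pos: [0.5371, 0.1788, 0.0978]
tool_rot: [-1.569, 0.0, -1.473]
contact_force: [3.9, 3.7, -1.1]
opening: 0.0135
```

```bash
python3 - <<'E'
from lib import *
s=robot.observe();p=s['tool_pos'];print(p,s['tool_rot'],s['contact_force'],s['opening'])
print('arm angle',np.degrees(np.arctan2(p[1]-.2339,p[0]-.5324)))
for n in('scene','side'):
  im,K=shot(n);cv2.imwrite(f'pics/{n}4.png',im)
  for b in blobs(im,'brass',40,1900):
    r=rect(K,b,.165)
    if 400<r[0]<750 and -50<r[1]<250:print(n,cv2.minAreaRect(b)[0],r)
E
```

```text
[0.53707763 0.17884284 0.09780823] [-1.56919167e+00  1.26150738e-04 -1.47294332e+00] [ 3.923594    3.73984649 -1.05430515] 0.013549046618490249
arm angle -85.14383926640433
scene (368.0, 197.0) [554.3  82.1  71.4  43.7 -11.8]
```

Request:
{"name": "apply_moves", "arguments": {
  "plan": [
    [0, 0, -0.001, 0, 0, 0, 1],
    [0, 0, -0.002, 0, 0, 0, 1],
    [0, 0, -0.003, 0, 0, 0, 1],
    [0, 0, -0.003, 0, 0, 0, 1],
    [0, 0, -0.003, 0, 0, 0, 1]
  ]
}}

```text
time: 47.0
tool_pos: [0.537, 0.1788, 0.0979]
tool_rot: [-1.563, 0.0, -1.473]
contact_force: [13.8, 4.3, -8.2]
opening: 0.0134
```

The arm is at its stop (pin no longer moves, force rising, arm at −85° against the expected −84.7°). Relaxing, releasing, rising, and turning the wrist back to gain range for the nut.

Request:
{"name": "apply_moves", "arguments": {
  "plan": [
    [0, 0, 0.002, 0, 0, 0, 1],
    [0, 0, 0.003, 0, 0, 0, 1],
    [0, 0, 0.003, 0, 0, 0, -0.5],
    [0, 0, 0.003, 0, 0, 0, -0.5],
    [0, 0, 0.003, 0, 0, 0, -0.5]
  ]
}}

```text
time: 47.62
tool_pos: [0.5358, 0.1785, 0.0976]
tool_rot: [-1.572, -0.0, -1.474]
contact_force: [-0.1, 0.1, 0.6]
opening: 0.0392
```

Request:
{"name": "apply_moves", "arguments": {
  "plan": [
    [0, 0, 0, 0, 0, 0, -0.5],
    [0, 0, 0, 0, 0, 0, -0.5],
    [0, -0.03, 0, 0, 0, 0, -0.5],
    [0, -0.07, 0, 0, 0, 0, -0.5],
    [0, -0.11, 0, 0, 0, 0, -0.5]
  ]
}}

```text
time: 48.25
tool_pos: [0.536, 0.1788, 0.2088]
tool_rot: [-1.571, 0.0, -1.474]
contact_force: [0.6, -0.0, 0.0]
opening: 0.0688
```

Request:
{"name": "apply_moves", "arguments": {
  "plan": [
    [0, 0, 0, 0, -10, 0, -0.5],
    [0, 0, 0, 0, -20, 0, -0.5],
    [0, 0, 0, 0, -30, 0, -0.5],
    [0, 0, 0, 0, -40, 0, -0.5],
    [0, 0, 0, 0, -50, 0, -0.5]
  ]
}}

```text
time: 48.88
tool_pos: [0.5361, 0.1788, 0.2077]
tool_rot: [-1.571, 0.0, -0.596]
contact_force: [-0.7, -0.3, 0.2]
opening: 0.0691
```

Request:
{"name": "apply_moves", "arguments": {
  "plan": [
    [0, 0, 0, 0, -10, 0, -0.5],
    [0, 0, 0, 0, -20, 0, -0.5],
    [0, 0, 0, 0, -30, 0, -0.5],
    [0, 0, 0, 0, -40, 0, -0.5],
    [0, 0, 0, 0, -50, 0, -0.5]
  ]
}}

```text
time: 49.5
tool_pos: [0.5361, 0.1788, 0.2077]
tool_rot: [-1.571, 0.0, 0.277]
contact_force: [0.5, -0.6, -0.1]
opening: 0.0687
```

```bash
python3 - <<'E'
from lib import *
s=robot.observe();p=s['tool_pos'];print(p,s['tool_rot'],s['qpos'],s['contact_force'],s['opening'])
o=[]
for n in('scene','side'):
  im,K=shot(n);cv2.imwrite(f'pics/{n}5.png',im)
  for b in blobs(im,'brass',40,1900):
    r=rect(K,b,.165)
    if 400<r[0]<750 and -50<r[1]<250:print(n,cv2.minAreaRect(b),r);o.append((K,cv2.minAreaRect(b)[0]))
if len(o)>1:print('nut',tri(o))
print(delta(.546,.0845,.16,80))
E
```

```text
[0.5361007  0.17878997 0.20768952] [-1.57076207e+00  5.46285296e-05  2.76630252e-01] [ 1.86277313e-01  4.08997643e-01  1.39448049e+00  2.99942478e-05
  1.33817201e+00 -1.66115618e+00] [ 0.542564   -0.57249958 -0.07152723] 0.06868464007930344
scene ((368.0, 197.0), (22.0, 16.0), 90.0) [554.4  82.8  70.5  44.1  -9.6]
(array([-0.0158,  0.0477, -0.0935]), array([ -0. , -64.4,  -0. ]))
```

Request:
{"name": "apply_moves", "arguments": {
  "plan": [
    [-0.003, 0, -0.02, 0, -8, 0, -0.5],
    [-0.007, 0, -0.04, 0, -18, 0, -0.5],
    [-0.01, 0, -0.06, 0, -28, 0, -0.5],
    [-0.013, 0, -0.08, 0, -38, 0, -0.5],
    [-0.0158, 0, -0.0935, 0, -48, 0, -0.5]
  ]
}}

```text
time: 50.22
tool_pos: [0.546, 0.0836, 0.2077]
tool_rot: [-1.571, 0.0, 1.109]
contact_force: [0.2, -0.2, -0.5]
opening: 0.0685
```

Request:
{"name": "apply_moves", "arguments": {
  "plan": [
    [0, 0, 0, 0, -8, 0, -0.5],
    [0, 0, 0, 0, -16.4, 0, -0.5],
    [0, 0, 0, 0, -16.4, 0, -0.5],
    [0, 0, 0, 0, -16.4, 0, -0.5],
    [0, 0, 0, 0, -16.4, 0, -0.5]
  ]
}}

```text
time: 50.85
tool_pos: [0.5459, 0.0846, 0.2077]
tool_rot: [-1.571, -0.0, 1.393]
contact_force: [0.4, 0.3, -0.2]
opening: 0.0688
```

```bash
python3 - <<'E'
from lib import *
s=robot.observe();p=s['tool_pos'];print(p,s['tool_rot'])
im,K=shot('wrist');i2,K2=shot('scene');i3,K3=shot('side')
N=np.array([.546,.0845,.161])
print(proj(K,N),proj(K2,N),proj(K3,N))
for n,i,k in(('w',im,K),('sc',i2,K2),('sd',i3,K3)):
  for b in blobs(i,'brass',40,9000):print(n,cv2.boundingRect(b))
u,v=proj(K2,N)[0].astype(int);u3,v3=proj(K3,N)[0].astype(int)
f=lambda i,u,v:cv2.resize(i[v-35:v+35,u-40:u+40],None,fx=4,fy=4,interpolation=cv2.INTER_CUBIC)
cv2.imwrite('pics/z4.png',np.hstack([cv2.resize(im,(448,280)),f(i3,u3,v3)]))
print(delta(.546,.0845,.1215,80))
E
```

```text
[0.54593189 0.08457826 0.20768403] [-1.57078536e+00 -8.35501492e-05  1.39255565e+00]
[[324.1775426 210.7160178]] [[368.17271882 194.95925964]] [[293.33316041 175.38111523]]
sc (361, 202, 12, 7)
sc (362, 194, 15, 8)
(array([-0.0001,  0.0862, -0.    ]), array([ 0. , -0.1,  0. ]))
```

View pics/z4.png

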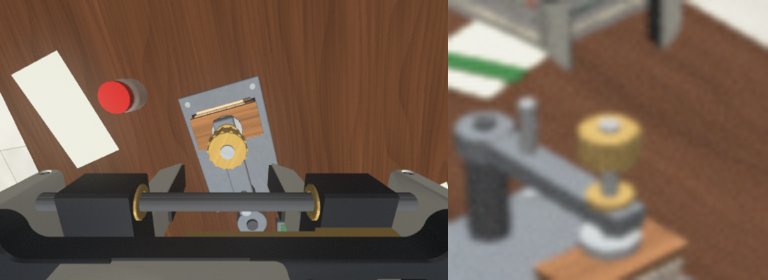

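The nut at wrist (324,215) is where predicted (324,211), centred under the jaws, and the side view shows the arm shut over the board. Descending and gripping.

Request:
{"name": "apply_moves", "arguments": {
  "plan": [
    [0, 0.02, 0, 0, 0, 0, -0.5],
    [0, 0.045, 0, 0, 0, 0, -0.5],
    [0, 0.07, 0, 0, 0, 0, -0.5],
    [0, 0.083, 0, 0, 0, 0, -0.5],
    [0, 0.086, 0, 0, 0, 0, -0.5]
  ],
  "squeeze": 35
}}

```text
time: 51.62
tool_pos: [0.5458, 0.0845, 0.1212]
tool_rot: [-1.57, 0.0, 1.395]
contact_force: [0.8, 0.6, 0.4]
opening: 0.0686
```

Request:
{"name": "apply_moves", "arguments": {
  "plan": [
    [0, 0, 0, 0, 0, 0, 1],
    [0, 0, 0, 0, 0, 0, 1],
    [0, 0, 0, 0, 0, 0, 1],
    [0, 0, 0, 0, 0, 0, 1],
    [0, 0, 0, 0, 0, 0, 1]
  ]
}}

```text
time: 52.25
tool_pos: [0.5462, 0.0846, 0.1222]
tool_rot: [-1.572, -0.0, 1.395]
contact_force: [-1.8, 0.2, 4.8]
opening: 0.0432
```

Request:
{"name": "apply_moves", "arguments": {
  "plan": [
    [0, 0.0005, 0, 0, 9, 0, 1],
    [0, 0.001, 0, 0, 18, 0, 1],
    [0, 0.0015, 0, 0, 27, 0, 1],
    [0, 0.002, 0, 0, 36, 0, 1],
    [0, 0.0025, 0, 0, 45, 0, 1]
  ]
}}

```text
time: 52.88
tool_pos: [0.5457, 0.0852, 0.1197]
tool_rot: [-1.57, -0.001, 0.605]
contact_force: [-3.7, 3.1, 4.7]
opening: 0.0432
```

```bash
python3 - <<'E'
from lib import *
s=robot.observe();print(s['tool_pos'],s['tool_rot'],s['contact_force'],s['torque'],s['opening'])
E
```

```text
[0.5456844  0.0851959  0.11968038] [-1.56984860e+00 -5.18765862e-04  6.04551031e-01] [-3.67723234  3.10218083  4.73185421] [0.63333303 0.5275497  0.07150826] 0.04316630376171845
```

Request:
{"name": "apply_moves", "arguments": {
  "plan": [
    [0, 0.0005, 0, 0, 9, 0, 1],
    [0, 0.001, 0, 0, 18, 0, 1],
    [0, 0.0015, 0, 0, 27, 0, 1],
    [0, 0.002, 0, 0, 36, 0, 1],
    [0, 0.0025, 0, 0, 45, 0, 1]
  ]
}}

```text
time: 53.5
tool_pos: [0.5456, 0.0861, 0.1172]
tool_rot: [-1.568, 0.001, -0.181]
contact_force: [-3.7, 6.3, 5.5]
opening: 0.0434
```

Request:
{"name": "apply_moves", "arguments": {
  "plan": [
    [0, 0.0005, 0, 0, 9, 0, 1],
    [0, 0.001, 0, 0, 18, 0, 1],
    [0, 0.0015, 0, 0, 27, 0, 1],
    [0, 0.002, 0, 0, 36, 0, 1],
    [0, 0.0025, 0, 0, 45, 0, 1]
  ]
}}

```text
time: 54.12
tool_pos: [0.5461, 0.0869, 0.1147]
tool_rot: [-1.568, 0.002, -0.966]
contact_force: [-0.5, 9.8, 4.3]
opening: 0.0435
```

Request:
{"name": "apply_moves", "arguments": {
  "plan": [
    [0, 0.0005, 0, 0, 9, 0, 1],
    [0, 0.001, 0, 0, 18, 0, 1],
    [0, 0.0015, 0, 0, 27, 0, 1],
    [0, 0.002, 0, 0, 36, 0, 1],
    [0, 0.0025, 0, 0, 45, 0, 1]
  ]
}}

```text
time: 54.75
tool_pos: [0.5471, 0.0872, 0.1123]
tool_rot: [-1.568, 0.005, -1.752]
contact_force: [2.7, 10.0, 2.1]
opening: 0.0439
```

```bash
python3 - <<'E'
from lib import *
s=robot.observe();print(s['tool_pos'],s['tool_rot'],s['qpos'][5],s['contact_force'],s['torque'],s['joint_efforts'][5],s['opening'])
E
```

```text
[0.54708819 0.08716433 0.11231968] [-1.5684722   0.00463151 -1.75150467] 0.19567731277711853 [2.68218126 9.98806054 2.11919694] [ 1.68633601 -0.2011932   0.13922599] -1.5225300192832947 0.04393737546818112
```

Request:
{"name": "apply_moves", "arguments": {
  "plan": [
    [0, 0.0005, 0, 0, 9, 0, 1],
    [0, 0.001, 0, 0, 18, 0, 1],
    [0, 0.0015, 0, 0, 27, 0, 1],
    [0, 0.002, 0, 0, 36, 0, 1],
    [0, 0.0025, 0, 0, 45, 0, 1]
  ]
}}

```text
time: 55.38
tool_pos: [0.548, 0.0867, 0.11]
tool_rot: [-1.571, 0.006, -2.537]
contact_force: [4.3, 8.3, 1.0]
opening: 0.043
```

```bash
python3 - <<'E'
from lib import *
s=robot.observe();print(s['tool_pos'],s['tool_rot'],s['qpos'][5],s['contact_force'],s['torque'],s['joint_efforts'][5],s['opening'])
E
```

```text
[0.54799649 0.08668399 0.10995833] [-1.57072287  0.0060458  -2.53692178] 0.9810672962629243 [4.26576466 8.29012871 0.96508202] [ 1.35159734 -0.5784241   0.17663183] -1.4951587468385696 0.04302427216254641
```

Request:
{"name": "apply_moves", "arguments": {
  "plan": [
    [0, 0.0005, 0, 0, 8, 0, 1],
    [0, 0.001, 0, 0, 16, 0, 1],
    [0, 0.0015, 0, 0, 24, 0, 1],
    [0, 0.0017, 0, 0, 32, 0, 1],
    [0, 0.002, 0, 0, 38, 0, 1]
  ]
}}

```text
time: 56.0
tool_pos: [0.5483, 0.0859, 0.1088]
tool_rot: [-1.573, 0.006, 3.085]
contact_force: [3.3, 4.6, 7.2]
opening: 0.0431
```

```bash
python3 - <<'E'
from lib import *
s=robot.observe();print(s['tool_pos'],s['tool_rot'],s['qpos'][5],s['contact_force'],s['torque'],s['joint_efforts'][5],s['opening'])
i3,K3=shot('side');cv2.imwrite('pics/side6.png',i3)
u3,v3=proj(K3,np.array([.546,.0845,.09]))[0].astype(int)
cv2.imwrite('pics/z5.png',cv2.resize(i3[v3-45:v3+45,u3-50:u3+50],None,fx=6,fy=6,interpolation=cv2.INTER_CUBIC))
E
```

```text
[0.54834374 0.08591073 0.10880965] [-1.57308538  0.00601758  3.08513049] 1.6424357824305567 [3.34756872 4.63334759 7.18658986] [ 0.83033498 -0.23393986  0.46220374] -0.4743579402565956 0.04313715957482141
```

View pics/z5.png

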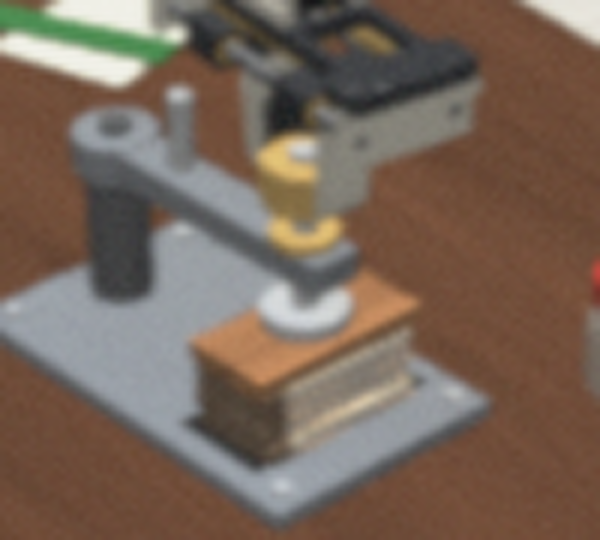

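Side crop: the foot sits on the board and the stack is square. Vertical force and torque have jumped (0.18 → 0.46 N m). One more small turn to confirm the stop.

Request:
{"name": "apply_moves", "arguments": {
  "plan": [
    [0, 0, 0, 0, 5, 0, 1],
    [0, 0, 0, 0, 10, 0, 1],
    [0, 0, 0, 0, 15, 0, 1],
    [0, 0, 0, 0, 20, 0, 1],
    [0, 0, 0, 0, 20, 0, 1]
  ]
}}

```text
time: 56.68
tool_pos: [0.5481, 0.0855, 0.1085]
tool_rot: [-1.574, 0.005, 2.739]
contact_force: [4.2, 4.5, 5.7]
opening: 0.0432
```

```bash
python3 - <<'E'
from lib import *
s=robot.observe();print(s['tool_pos'],s['tool_rot'],s['qpos'][5],s['contact_force'],s['torque'],s['joint_efforts'][5],s['opening'])
E
```

```text
[0.54814565 0.08551842 0.10845368] [-1.57408956  0.00457758  2.73906618] 1.9885980707187874 [4.19863944 4.54697156 5.69613258] [ 0.60555256 -0.30112048  0.44862983] 0.8203496597707272 0.04321776158576843
```

Request:
{"name": "apply_moves", "arguments": {
  "plan": [
    [0, 0, 0, 0, 0, 0, 1],
    [0, 0, 0, 0, 5, 0, 1],
    [0, 0, 0, 0, 10, 0, 1],
    [0, 0, 0, 0, 15, 0, 1],
    [0, 0, 0, 0, 20, 0, 1]
  ],
  "squeeze": 58
}}

```text
time: 57.3
tool_pos: [0.5478, 0.0852, 0.1081]
tool_rot: [-1.574, 0.003, 2.389]
contact_force: [3.8, 3.0, 3.1]
opening: 0.0432
```

```bash
python3 - <<'E'
from lib import *
s=robot.observe();print(s['tool_pos'],s['tool_rot'],s['qpos'][5],s['contact_force'],s['torque'],s['joint_efforts'][5],s['opening'])
E
```

```text
[0.54781281 0.08523042 0.10806668] [-1.57425327  0.00294095  2.38911922] 2.3388519688591 [3.82494558 3.01539182 3.10262189] [ 0.37628373 -0.25620814  0.94527755] 0.008676336728967726 0.04321809247982457
```

Torque scales with grip force (0.45 → 0.95 N m), so the nut is against its stop and the pads slip. Releasing and withdrawing upwards.

Request:
{"name": "apply_moves", "arguments": {
  "plan": [
    [0, 0, 0, 0, 0, 0, -0.5],
    [0, 0, 0, 0, 0, 0, -0.5],
    [0, 0, 0, 0, 0, 0, -0.5],
    [0, 0, 0, 0, 0, 0, -0.5],
    [0, 0, 0, 0, 0, 0, -0.5]
  ],
  "squeeze": 15
}}

```text
time: 57.92
tool_pos: [0.5459, 0.0844, 0.1071]
tool_rot: [-1.571, -0.0, 2.39]
contact_force: [0.4, 0.5, 0.8]
opening: 0.0688
```

Request:
{"name": "apply_moves", "arguments": {
  "plan": [
    [0, -0.02, 0, 0, 0, 0, -0.5],
    [0, -0.06, 0, 0, 0, 0, -0.5],
    [0, -0.11, 0, 0, 0, 0, -0.5],
    [0, -0.15, 0, 0, 0, 0, -0.5],
    [0, -0.15, 0, 0, 0, 0, -0.5]
  ]
}}

```text
time: 58.55
tool_pos: [0.5476, 0.0845, 0.2608]
tool_rot: [-1.576, 0.005, 2.39]
contact_force: [0.4, -0.5, -0.8]
opening: 0.0689
```

Request:
{"name": "apply_moves", "arguments": {
  "plan": [
    [-0.03, 0, 0.03, 0, 0, 0, -0.5],
    [-0.05, 0, 0.05, 0, 0, 0, -0.5],
    [-0.05, 0, 0.05, 0, 0, 0, -0.5],
    [-0.05, 0, 0.05, 0, 0, 0, -0.5],
    [-0.05, 0, 0.05, 0, 0, 0, -0.5]
  ]
}}

```text
time: 59.18
tool_pos: [0.5482, 0.0148, 0.2569]
tool_rot: [-1.571, -0.001, 2.391]
contact_force: [-0.7, 0.5, -0.4]
opening: 0.0689
```

```bash
python3 - <<'E'
from lib import *
s=robot.observe();print(s['time'],s['tool_pos'],s['contact_force'],s['opening'])
i2,K2=shot('scene');i3,K3=shot('side')
N=np.array([.546,.0845,.09])
f=lambda i,u,v:cv2.resize(i[v-45:v+45,u-36:u+36],None,fx=5.5,fy=5.5,interpolation=cv2.INTER_CUBIC)
cv2.imwrite('pics/z6.png',np.hstack([f(i,*proj(k,N)[0].astype(int)) for i,k in((i2,K2),(i3,K3))]))
for n,i,k in(('scene',i2,K2),('side',i3,K3)):
  for col,z in(('red',.07),('board',.064),('brass',.148)):
    for b in blobs(i,col,40,1900):
      r=rect(k,b,z)
      if 450<r[0]<750 and -50<r[1]<250:print(n,col,r,cv2.boundingRect(b))
E
```

```text
59.175 [0.54819048 0.01478286 0.25689641] [-0.73500383  0.49465864 -0.43746593] 0.06891555706876482
scene red [707.9   3.5  49.3  48.6 -10.4] (340, 259, 19, 18)
scene board [577.2  84.1  56.4  51.  -89.2] (357, 216, 22, 16)
scene board [515.8  59.2  51.9  23.8 -11.2] (351, 198, 9, 16)
scene brass [539.3  87.6  47.5  44.6  53.1] (360, 189, 17, 16)
side board [508.5  75.   49.1  39.8 -85.2] (278, 204, 17, 10)
side board [586.8  68.6  52.   29.9  48.1] (302, 196, 11, 10)
```

View pics/z6.png

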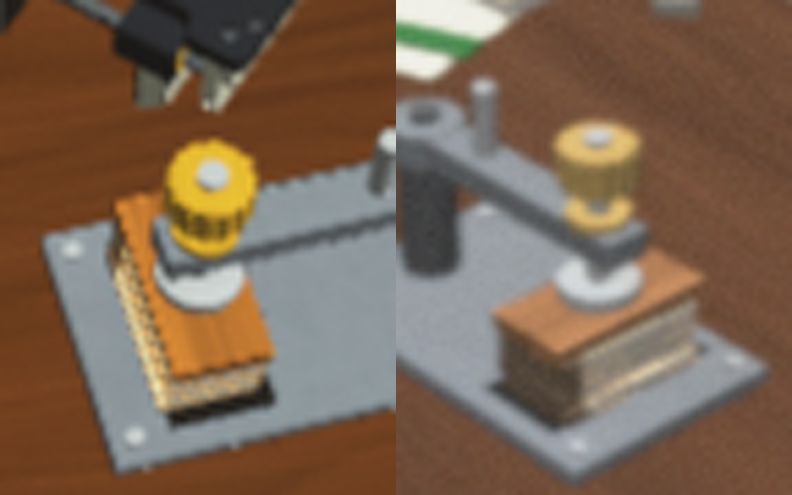

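Both views show the books and board stacked square on the mat, the arm shut, the foot on the board, the nut down and the gripper clear. The jar hasn't moved. Handing in.

```bash
python3 -c "
from cell import robot;print(robot.hand_in())"
```

```text
the job is handed in; nothing more can be done
None
```

I stacked all four cream books and the board on the press bed, swung the arm shut and screwed the nut down to its stop. I handed the job in at about 59 s of robot time; it gives no verdict.

**Last checks**
- **Stack:** before shutting the arm, the board centre measured about (546, 82.5) mm, against a bed middle of (546, 84.5) mm. It was within about 0.5° of the press's direction. The first book went down about 4 mm off centre, still inside the 12 mm limit. I checked the lower books only by eye in the final pictures; both views show the stack square on the mat.
- **Arm:** at its stop. The pin stopped moving while the push force rose, and the measured angle matched the shut position within about 0.5°.
- **Nut:** against its stop. After about 263° the torque rose from 0.18 to 0.46 N m. With a harder grip it then reached 0.95 N m, with the pads slipping. I could not read the foot's force on the board directly, so the 12 N rests on this.
- **Grip on the books:** 15 N each.
- **Bystanders:** the jar had not moved. I did not re-measure the calculator or the tin at the end; I saw no contact with either.

**What disagreed or went wrong**
- **Fingertip position:** the fingertips stand about 28.5 mm behind the reported TCP, not 11 mm ahead. The first grips therefore closed in air above the book. I found the true offset by touching the desk gently, at up to 37 N, and used it from then on.
- **Knocked book:** the book that started at (609, −221) mm was knocked about 27 mm aside during the run. I measured it again before picking it up.

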